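# Clamp a lens tube with the click-limit vise

## Robot

A 6-joint arm with a two-finger parallel gripper is mounted at the origin on a cart in front of the work surface, level with it; the furniture and walls round the work are solid. World frame = base frame: x ahead of the robot, y to its left, z up, the work surface at z = 0. Lengths are in m, angles in rad, forces in N, time in s.
With the tool pointing down it reaches from about 0.4 to 0.825 m from the base axis. Payload 7 kg.
Tool frame: the origin (TCP) lies at the very end of the fingers, on their centre line; the grasp point (between the pads) lies 19 mm behind it; x points along the fingers, y is the direction in which the jaws open and shut, and the axes are right-handed (so a half turn about x gives the same grasp; the last joint's range is limited). The gripper opens to 88 mm and grips with 3 to 60 N. Pads are 19 mm wide; open, the fingers measure 130 mm over their backs; the gripper's body (78 mm by 193 mm) begins 47 mm behind the grasp point.
Start: joints at [1.39, 0.359, 0.012, 0, -1.224, -0.288], TCP at [0.305, 0.602, 0.227] pointing down, gripper open.
Joint ranges: [-3.07, 3.07], [-1.43, 2.12], [-1.02, 1.25], [-3.03, 1.67], [-3.05, -0], [-3.03, 3.03]. Speed limits (rad/s): [2.39, 2.39, 3.01, 3.14, 3.14, 3.14].

## Interface

Orientations are given as a unit quaternion [w, x, y, z].
In Python, from station import readout, imaging, job_done gives the robot as it stands. The module is installed in compiled form; this text tells all that it offers.
- The arm moves only by the shell command python3 -m creep 'ROWS' [FORCE]. ROWS is JSON, one flat list of numbers, 7 for each row, row after row: the shift along the tool's x, y, z in mm, then the turn, a rotation vector about the tool's x, y, z in degrees, then the finger opening in mm, from 0 to 87.6. A call has exactly 5 rows; each row is the pose to reach, as a shift and turn from the pose commanded when the call began, along the tool's axes at that moment; what a row does not reach only later rows make up. A row lasts 1/10 s, in which the tool goes at most 50 mm and 8.59 degrees, less where a joint would pass 70% of its speed; a pose out of reach is approached as far as the arm can. A call with a gripper value outside its range is refused whole. The fingers move at their own pace and stop on an object; FORCE is the grip in N (left out, the last holds). Time passes only in rows, so rows that repeat a pose let the fingers close, or fill a call up. It gives the time, the measured TCP pose, the force and the opening at its end, in the units of the state.
- readout.get_obs(): the state, without advancing time (a new reading comes with each control period).
- imaging.snapshot(name): name is "side" or "top"; returns a dict with "pixels" (420x560x3 uint8, blue, green, red), "camera_matrix" (3x3 intrinsics, pixels), "camera_from_world" (4x4, takes a point from world to camera coordinates). Camera axes: x right, y up, looking along -z (the intrinsics and any distortion apply to the point x, -y, -z); pixel columns grow to the right and rows downward; lengths in m; the calibration is good to about 2 mm. A picture is of the moment at which its call begins. There is no depth.
- job_done(): hands the job in, once; it reports no verdict.
Trained networks look in a picture, given as the dict that the camera call returned (one of the last four; its "shot" number tells which), for a name from the list of things; names that differ only in an ending like _2 or _b are one class to them, and where a whole thing is asked for, a point or a joint stands for the part that bears it (a point fixed in the world has none). Each returns a list of dicts, best first, with "score" (0 to 1); they miss things now and then, are a little off and sometimes report something else, mostly with a low value. They report only what shows in the picture. A call takes as long as a camera call. They do not tell look-alikes from the thing itself.
- imaging.recognise(picture, query): "uv" ([column, row] in pixels, amid what is visible of it).
- imaging.outline_of(picture, query): "mask" (420x560 bool, what is visible of it) and "uv" ([column, row] in pixels, amid what is visible of it).
The state is a dict: "clock": time; "q": joint angles; "dq": joint speeds; "joint_torque": joint torques, N m; "tool_pos": TCP position; "eef_rot": TCP orientation; "contact_force": force on the tool from outside, world axes, zero at the start; "moment": the same for the moment, N m; "grip_width": finger opening in m.
Only numpy, scipy, OpenCV 4.12 (cv2) and the standard library are available. Lean on these libraries where they do the work, as an engineer would, in place of code of your own. Each camera call takes 0.05 s, during which the arm holds its last target.

## Task

Stand the taller of the two black lens tubes upright on the bed of the small vise, between its jaws, and let go of it. Then turn the vise's round knob clockwise until the jaws hold the tube and the knob slips with a click; stop at the first click, at most two, and let go, leaving the tube clamped. Leave the short lens tube, the vial and the slide box where they are.

Things in the scene. Friction and masses are not known exactly. Their poses are not given: they have to be found in the camera images.
- tall_tube: the lens tube to clamp: black ring-shaped optics tube, 30 mm diameter, 25 mm tall, 30 g; stands upright on the bench; origin at the centre of its underside, z up
- short_tube: bystander: a like black lens tube of 30 mm diameter but only 13 mm tall; origin at the centre of its underside; leave alone
- vial: bystander: glass sample vial with a cap, 27 mm diameter, 57 mm tall; origin at the centre of its underside; leave alone
- slide_box: bystander: small pale box, 34 x 82 x 33 mm; origin at the centre of its underside; leave alone
- vise: small steel vise bolted to the bench: foot plate 166 x 60 x 8 mm, on it a bed 24 mm wide, top 14 mm above the bench. Origin on the bench; x runs along the vise from the knob to the V jaw, y across, z up. A grey drive box (50 x 50 mm, 36 mm high, centre at x = -47 mm) carries the knob. The jaws are narrower than the tube, which can be set down held by its two sides across the vise
- jaw: the flat moving jaw in front of the drive box, 22 mm wide, 18 mm tall above the bed; origin in the middle of its flat face at bed height, x = its closing direction (the vise's +x). It starts fully open and closes 6 mm per radian of the collar; end stop after 13 mm
- anvil: the fixed V-shaped jaw (120 degree V, 27 mm wide, 18 mm tall above the bed) at the far end of the bed, bolted at a different place along it each time; origin at the bottom of the V's vertex, on the bed; its V opens towards the moving jaw
- seat (a point): on the bed: where the centre of the tall tube's underside lies when the tube rests against both faces of the V (17.3 mm from the vertex). With the jaw open the tube has 4 to 11 mm of play along the vise; the closing jaw pushes it home
- knob_grip (a point): on the axis of the upright round fluted black knob (32 mm diameter, 30 mm tall), 8 mm below its top, 68 mm above the bench; grasp it in any direction. Turned clockwise seen from above it carries the collar round and closes the jaw, taking about 0.13 N m. From open to holding takes 0.7 to 1.9 rad, then some 0.2 rad of winding up. The drive stays where it is let go
- knob_mark (a point): the small raised rib on top of the knob, 13 mm from its axis, turns with the knob
- collar_mark (a point): on the knob's axis, top of the 44 mm collar under the knob (45 mm above the bench), turns with the collar; x points to the rib on its rim. Once the jaws hold the tube the torque climbs some 0.08 N m above that of free turning; then the knob slips on the collar, clicking every 30 degrees, the torque falling by 0.1 N m or more each time. At first the knob's rib is over this; the angle between is the slip
Things that resemble listed ones, but are neither listed nor needed, are in the scene too. Leave any red look-alike of the tall_tube alone.

How it is judged:
By the outcome, as a careful person would: the job done as asked, in the order asked, and still so for the second after the job is handed in, with the robot touching nothing.
It also fails if it takes over 72 s, if anything falls off the work surface, if the arm or the gripper's body presses on something with over 40 N, if the wrist force passes 120 N, or if a joint passes its speed limit or range.

## Working session

There is one attempt and no reset: what is moved stays moved. The work goes in short steps, Python scripts to look and compute and a shell command to move; the robot and the scene stay as the last step left them, time stands still between calls to the robot, and variables do not carry over. Pictures are saved under pics/ and viewed, and the job is handed in when it is done.

```bash
mkdir -p pics
cat > h.py <<'E'
import numpy as np, cv2
from station import readout, imaging, job_done
def save(p,n): cv2.imwrite(f'pics/{n}.png',p['pixels'])
def proj(p,X):
    X=np.atleast_2d(X); T=np.array(p['camera_from_world']); c=X@T[:3,:3].T+T[:3,3]
    c=c*[1,-1,-1]; u=c@np.array(p['camera_matrix']).T
    return u[:,:2]/u[:,2:]
def onplane(p,uv,z):
    T=np.array(p['camera_from_world']);R=T[:3,:3];C=-R.T@T[:3,3]
    d=np.linalg.inv(np.array(p['camera_matrix']))@[uv[0],uv[1],1]; d=R.T@(d*[1,-1,-1])
    return C+d*(z-C[2])/d[2]
E
python3 - <<'E'
from h import *
o=readout.get_obs(); print({k:np.round(v,3).tolist() for k,v in o.items()})
for n in ('top','side'):
    p=imaging.snapshot(n); save(p,n+'0'); print(n,[k for k in p])
    T=np.array(p['camera_from_world']); print('C',-T[:3,:3].T@T[:3,3])
    for q,z in [('tall_tube',.025),('short_tube',.013),('vial',.057),('slide_box',.033),('vise',0.02),('jaw',.032),('anvil',.032),('knob_grip',.076),('knob_mark',.076),('collar_mark',.045),('seat',.014)]:
        try: print(q,[(np.round(r['uv'],1).tolist(),round(r['score'],2),np.round(onplane(p,r['uv'],z),4).tolist()) for r in imaging.recognise(p,q)[:4]])
        except Exception as e: print(q,e)
E
```

```text
{'clock': 0.0, 'q': [1.39, 0.359, 0.011, -0.0, -1.224, -0.288], 'dq': [0.001, -0.001, 0.001, -0.0, 0.001, -0.001], 'joint_torque': [0.001, -58.271, 29.304, 6.997, 0.007, -0.0], 'tool_pos': [0.305, 0.602, 0.226], 'eef_rot': [0.164, -0.688, 0.165, 0.688], 'contact_force': [0.513, 0.184, 0.321], 'moment': [0.001, 0.0, 0.016], 'grip_width': 0.088}
top ['pixels', 'camera_matrix', 'camera_from_world', 'shot']
C [ 0.49729106 -0.26779739  1.04205098]
tall_tube [([326.5, 207.8], 0.6, [0.5903, -0.3548, 0.025]), ([366.9, 254.4], 0.47, [0.484, -0.4404, 0.025]), ([219.4, 162.0], 0.19, [0.7015, -0.1166, 0.025])]
short_tube [([354.1, 207.2], 0.72, [0.5909, -0.4181, 0.013])]
vial [([266.4, 154.9], 0.72, [0.7076, -0.2248, 0.057])]
slide_box []
vise [([284.3, 223.2], 0.86, [0.5589, -0.2594, 0.02])]
jaw [([288.3, 223.5], 0.6, [0.5572, -0.2683, 0.032])]
anvil [([283.9, 201.7], 0.72, [0.6061, -0.26, 0.032])]
knob_grip [([283.6, 245.4], 0.47, [0.5085, -0.257, 0.076])]
knob_mark [([285.1, 245.1], 0.57, [0.5091, -0.2602, 0.076])]
collar_mark [([284.1, 247.7], 0.85, [0.5039, -0.2576, 0.045])]
seat [([285.1, 
[... 236 characters left out ...]
-0.4537, 0.025])]
short_tube [([352.9, 285.9], 0.49, [0.589, -0.4321, 0.013])]
vial [([334.7, 205.3], 0.61, [0.6779, -0.2685, 0.057])]
slide_box [([301.6, 189.3], 0.7, [0.6901, -0.1425, 0.033]), ([277.9, 239.5], 0.46, [0.5433, -0.2804, 0.033])]
vise [([265.2, 246.6], 0.77, [0.5227, -0.271, 0.02])]
jaw [([279.4, 237.0], 0.51, [0.5507, -0.2736, 0.032])]
anvil [([302.9, 232.9], 0.83, [0.5941, -0.2846, 0.032])]
knob_grip [([255.6, 226.2], 0.83, [0.498, -0.2819, 0.076]), ([275.0, 238.7], 0.54, [0.5052, -0.3315, 0.076])]
knob_mark [([255.4, 227.0], 0.85, [0.4964, -0.2839, 0.076])]
collar_mark [([259.2, 231.7], 0.84, [0.5189, -0.2572, 0.045])]
seat [([302.3, 233.3], 0.61, [0.6091, -0.2621, 0.014])]
```

Run:
```python
import cv2,numpy as np
a=cv2.imread('pics/top0.png')[130:290,190:400]; cv2.imwrite('pics/top0c.png',cv2.resize(a,None,fx=3.7,fy=3.7,interpolation=cv2.INTER_CUBIC))
a=cv2.imread('pics/side0.png')[170:340,220:400]; cv2.imwrite('pics/side0c.png',cv2.resize(a,None,fx=3.5,fy=3.5,interpolation=cv2.INTER_CUBIC))
```

```text
(no output)
```

View pics/top0c.png

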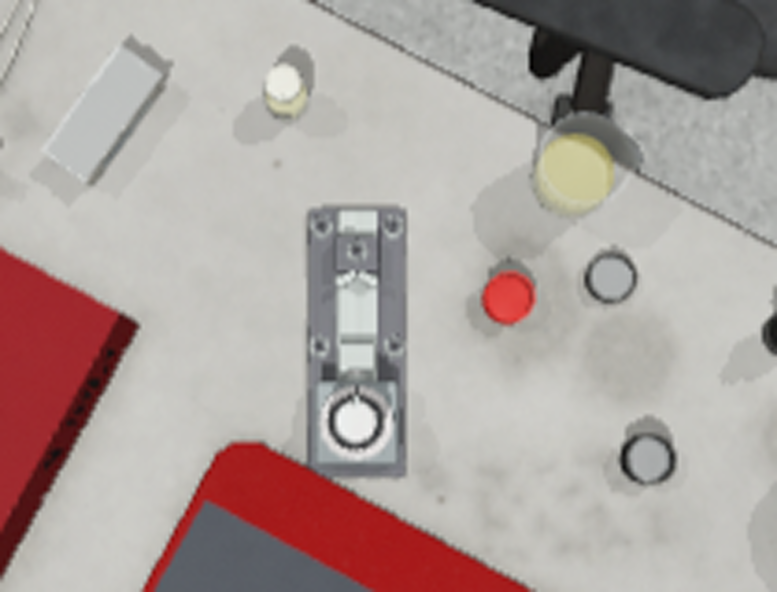

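View pics/side0c.png

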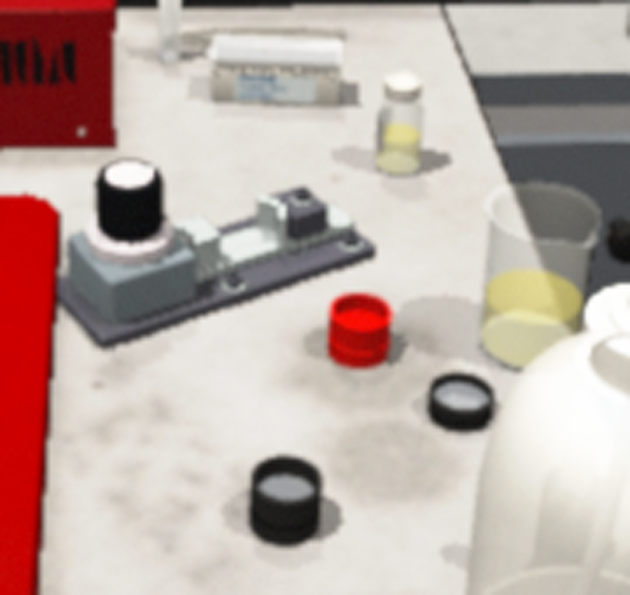

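View pics/side0.png

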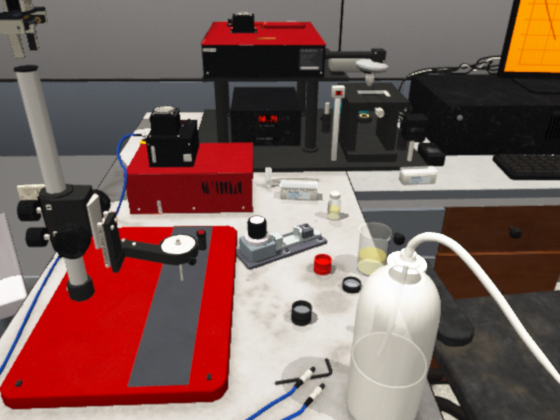

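Candidates for tall_tube: red one at top (326,208) / side (322,267), which is the red look-alike; black low ring at (354,207) / (353,286), which is the short tube; black tall ring at (366,254) / (304,313). The last one is black and visibly taller in the enlarged side crop, so it is the tall_tube. Next I'll fit the geometry precisely.

```bash
cat >> h.py <<'E'
from scipy.optimize import minimize
def cyl(r,z0,z1,c=(0,0)):
    a=np.linspace(0,2*np.pi,40,endpoint=False)
    return np.array([[c[0]+r*np.cos(t),c[1]+r*np.sin(t),z] for z in (z0,z1) for t in a])
def box(x0,x1,y0,y1,z0,z1): return np.array([[x,y,z] for x in(x0,x1) for y in(y0,y1) for z in(z0,z1)])
S=4
def render(p,parts,x,y,yaw,zo=0):
    m=np.zeros((420*S,560*S),np.uint8); c,s=np.cos(yaw),np.sin(yaw); R=np.array([[c,-s,0],[s,c,0],[0,0,1]])
    for q in parts:
        uv=proj(p,q@R.T+[x,y,zo]); h=cv2.convexHull(((uv+.5)*S-.5).astype(np.float32)).astype(np.int32)
        cv2.fillConvexPoly(m,h,255)
    return cv2.resize(m,(560,420),interpolation=cv2.INTER_AREA)/255.
def fit(views,parts,x0,yaw=True,zo=0):
    def f(v):
        t=0
        for p,m in views:
            r=render(p,parts,v[0]/1e3,v[1]/1e3,v[2]/100 if yaw else 0,zo); t+=np.abs(r-m).sum()/m.sum()
        return t
    v=np.array([x0[0]*1e3,x0[1]*1e3]+([x0[2]*100] if yaw else []))
    n=len(v); sim=np.vstack([v]+[v+6*np.eye(n)[i] for i in range(n)])
    r=minimize(f,v,method='Nelder-Mead',options=dict(initial_simplex=sim,xatol=.05,fatol=1e-4))
    return np.round(r.x,2),round(r.fun,3)
VISE=[box(-.083,.083,-.03,.03,0,.008),box(-.072,-.022,-.025,.025,.008,.036)]
TUBE=[cyl(.015,0,.025)]
E
python3 - <<'E'
from h import *
P={n:imaging.snapshot(n) for n in('top','side')}
def mask(n,q,k=0):
    rs=imaging.outline_of(P[n],q); print(n,q,[(np.round(r['uv']).tolist(),round(r['score'],2),int(r['mask'].sum())) for r in rs]); return rs
mt={}
for n in P:
    rs=mask(n,'tall_tube'); tgt=(366,254) if n=='top' else (304,313)
    mt[n]=min(rs,key=lambda r:np.hypot(*(np.array(r['uv'])-tgt)))['mask'].astype(float)
mv={n:mask(n,'vise')[0]['mask'].astype(float) for n in P}
for vs in (['top'],['side'],['top','side']):
    print(vs,'tube',fit([(P[n],mt[n]) for n in vs],TUBE,(.484,-.44),False))
KV=VISE+[cyl(.022,.036,.045,(-.047,0)),cyl(.016,.045,.076,(-.047,0)),box(.03,.06,-.0135,.0135,.008,.032)]
for vs in (['top'],['side'],['top','side']):
    print(vs,'vise',fit([(P[n],mv[n]) for n in vs],KV,(.556,-.26,0)))
for n in P:
    o=P[n]['pixels'].copy(); o[mv[n]>0,1]=255; o[mt[n]>0,2]=255; cv2.imwrite(f'pics/m_{n}.png',cv2.resize(o[150:340,200:400],None,fx=3,fy=3))
E
```

```text
top tall_tube [([325.0, 207.0], 0.73, 151), ([366.0, 254.0], 0.67, 185)]
side tall_tube [([304.0, 313.0], 0.95, 476), ([324.0, 267.0], 0.61, 362), ([304.0, 232.0], 0.5, 231)]
top vise [([286.0, 225.0], 0.66, 1803)]
side vise [([266.0, 242.0], 0.78, 2413)]
['top'] tube (array([ 485.75, -437.72]), np.float64(0.079))
['side'] tube (array([ 483.46, -440.9 ]), np.float64(0.06))
['top', 'side'] tube (array([ 485.33, -438.26]), np.float64(0.235))
['top'] vise (array([ 562.53, -263.88,   -3.35]), np.float64(0.12))
['side'] vise (array([ 559.19, -266.33,   -3.62]), np.float64(0.188))
['top', 'side'] vise (array([ 561.6 , -264.1 ,   -3.78]), np.float64(0.341))
```

View pics/top0.png

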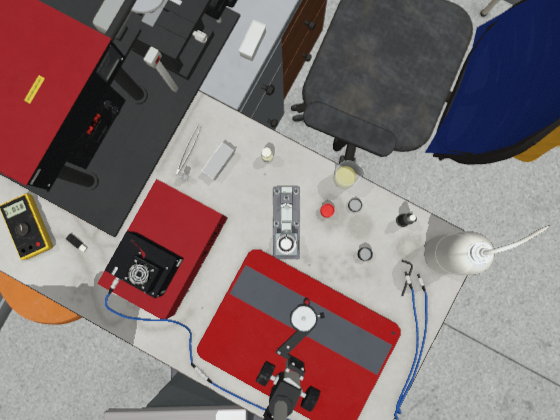

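View pics/m_side.png

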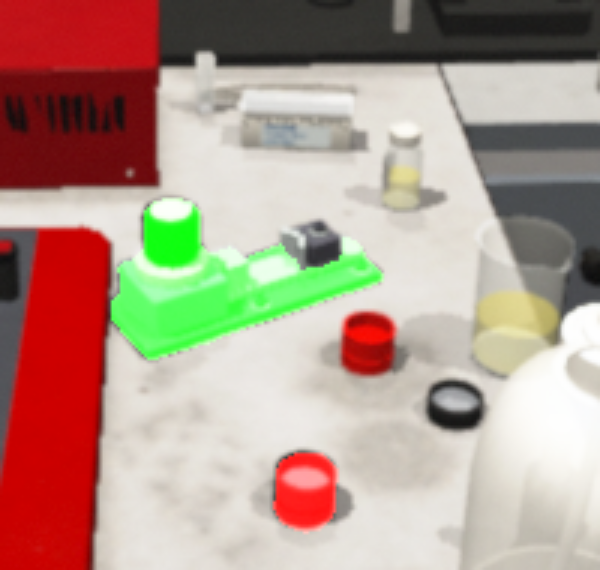

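View pics/m_top.png

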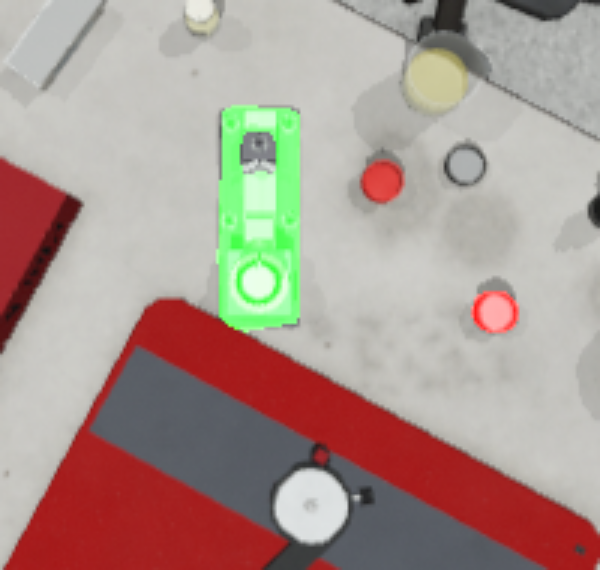

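Run:
```python
from h import *
P={n:imaging.snapshot(n) for n in('top','side')}
def tri(a,b):
    A=[];B=[]
    for p,uv in((P['top'],a),(P['side'],b)):
        T=np.array(p['camera_from_world']);R=T[:3,:3];C=-R.T@T[:3,3]
        d=onplane(p,uv,0)-C; d/=np.linalg.norm(d); M=np.eye(3)-np.outer(d,d); A.append(M);B.append(M@C)
    return np.round(np.linalg.lstsq(np.vstack(A),np.hstack(B),rcond=None)[0],3)
print('disc',tri((304,318),(180,243)),'redscrew',tri((307,304),(202,238)))
print('post base side',onplane(P['side'],(80,290),.02),'top of post',tri((282,400),(25,45)))
print('plate corners',[onplane(P['top'],u,.02).round(3).tolist() for u in((258,250),(400,330),(198,352))])
print('redbox',[onplane(P['top'],u,.1).round(3).tolist() for u in((160,180),(227,217),(165,317),(99,281))], 'red box top corner tri',tri((227,217),(256,148)))
print('fan',tri((140,272),(163,115)))
print('redinstr front', tri((110,40),(203,73)))
print('bottle',tri((478,250),(408,258)))
print('robot-base proj',proj(P['top'],[[0,0,0],[.305,.602,.227],[.48,-.44,0]]))
for n in P:
  for q in('jaw','anvil','vise','knob_grip','collar_mark'):
    r=imaging.outline_of(P[n],q)
    for k in r[:2]:
        ys,xs=np.nonzero(k['mask']); print(n,q,np.round(k['uv'],1),round(k['score'],2),k['mask'].sum(),xs.min(),xs.max(),ys.min(),ys.max())
```

```text
disc [ 0.36  -0.295  0.098] redscrew [ 0.39  -0.303  0.101]
post base side [ 0.21962632 -0.22209509  0.02      ] top of post [ 0.254 -0.247  0.377]
plate corners [[0.501, -0.199, 0.02], [0.317, -0.507, 0.02], [0.28, -0.061, 0.02]]
redbox [[0.652, -0.002, 0.1], [0.57, -0.142, 0.1], [0.369, -0.011, 0.1], [0.446, 0.126, 0.1]] red box top corner tri [ 0.57  -0.151  0.155]
fan [0.463 0.012 0.191]
redinstr front [0.717 0.056 0.286]
bottle [ 0.489 -0.61   0.211]
robot-base proj [[ 174.00496606  480.31279349]
 [-197.33594893  372.95937184]
 [ 364.9152543   256.074632  ]]
top jaw [286.7 225.8] 0.63 48 282 289 223 229
top anvil [283.8 202.3] 0.72 126 281 291 194 206
top vise [284.6 222.9] 0.56 1871 272 299 185 259
top vise [286.2 240.2] 0.54 164 279 293 236 250
top collar_mark [285.6 243.6] 0.65 286 277 295 234 252
top collar_mark [284.4 203.2] 0.43 140 281 291 194 207
side jaw [277.9 237.6] 0.63 130 271 283 233 247
side jaw [301.8 231.6] 0.57 241 294 312 224 239
side anvil [301.2 228.6] 0.57 258 294 314 224 239
side vise [265.4 250.2] 0.8 2259 237 325 217 269
side vise [304.8 314.8] 0.18 471 292 312 301 326
side knob_grip [259.1 226. ] 0.76 395 248 266 216 239
side knob_grip [354.5 282.6] 0.37 245 343 360 277 292
side collar_mark [254.4 233.5] 0.87 605 245 269 216 246
```

Run:
```python
import cv2
a=cv2.imread('pics/top0.png')[180:265,262:312]; cv2.imwrite('pics/vt.png',cv2.resize(a,None,fx=7,fy=7,interpolation=cv2.INTER_CUBIC))
```

```text
(no output)
```

View pics/vt.png

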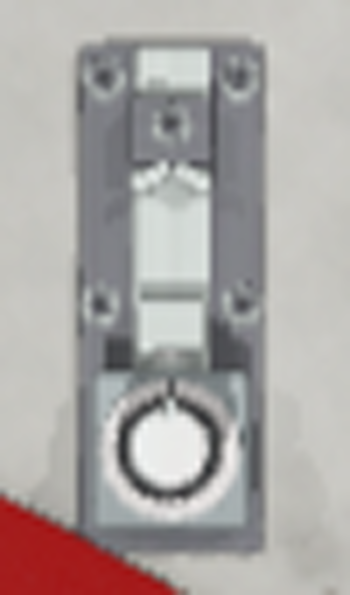

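Run:
```python
from h import *
from scipy.spatial.transform import Rotation as R
P={n:imaging.snapshot(n) for n in('top','side')}
o=readout.get_obs(); q=o['eef_rot']; print(R.from_quat([*q[1:],q[0]]).as_matrix().round(3))
for z in np.arange(.02,.8,.06): print(round(z,2),proj(P['side'],[[.22,-.222,z]]).round(0),proj(P['top'],[[.22,-.222,z]]).round(0))
c=lambda u,v:(262+(u+.5)/7-.5,180+(v+.5)/7-.5)
for n,u,z in(('TL',(79,43),.008),('TR',(264,43),.008),('BR',(264,550),.008),('vertex',(172,164),.032),('jawface',(172,297),.032),('knob',(172,445),.076),('mark',(170,395),.076),('box TL',(97,374),.036),('box TR',(246,374),.036),('box BL',(97,526),.036),('box BR',(246,526),.036)):
    print(n,onplane(P['top'],c(*u),z).round(4))
a=P['side']['pixels'][205:275,230:330]; cv2.imwrite('pics/vs.png',cv2.resize(a,None,fx=7,fy=7,interpolation=cv2.INTER_CUBIC))
a=P['top']['pixels'][290:420,180:420]; cv2.imwrite('pics/stand.png',cv2.resize(a,None,fx=3,fy=3,interpolation=cv2.INTER_CUBIC))
```

```text
[[ 0.    -0.452 -0.892]
 [ 0.    -0.892  0.452]
 [-1.    -0.     0.   ]]
0.02 [[ 80. 290.]] [[272. 378.]]
0.08 [[ 72. 258.]] [[271. 386.]]
0.14 [[ 64. 223.]] [[269. 396.]]
0.2 [[ 54. 185.]] [[268. 406.]]
0.26 [[ 44. 144.]] [[266. 418.]]
0.32 [[32. 98.]] [[264. 433.]]
0.38 [[20. 48.]] [[262. 450.]]
0.44 [[ 6. -8.]] [[259. 470.]]
0.5 [[-10. -70.]] [[256. 496.]]
0.56 [[ -28. -141.]] [[252. 527.]]
0.62 [[ -47. -220.]] [[246. 569.]]
0.68 [[ -70. -311.]] [[238. 625.]]
0.74 [[ -96. -415.]] [[228. 704.]]
0.8 [[-127. -537.]] [[211. 827.]]
TL [ 0.6462 -0.2356  0.008 ]
TR [ 0.6443 -0.296   0.008 ]
BR [ 0.4796 -0.2908  0.008 ]
vertex [ 0.6031 -0.2649  0.032 ]
jawface [ 0.5607 -0.2636  0.032 ]
knob [ 0.5131 -0.2625  0.076 ]
mark [ 0.5283 -0.2624  0.076 ]
box TL [ 0.5368 -0.2393  0.036 ]
box TR [ 0.5355 -0.2863  0.036 ]
box BL [ 0.4891 -0.238   0.036 ]
box BR [ 0.4878 -0.2848  0.036 ]
```

View pics/vs.png

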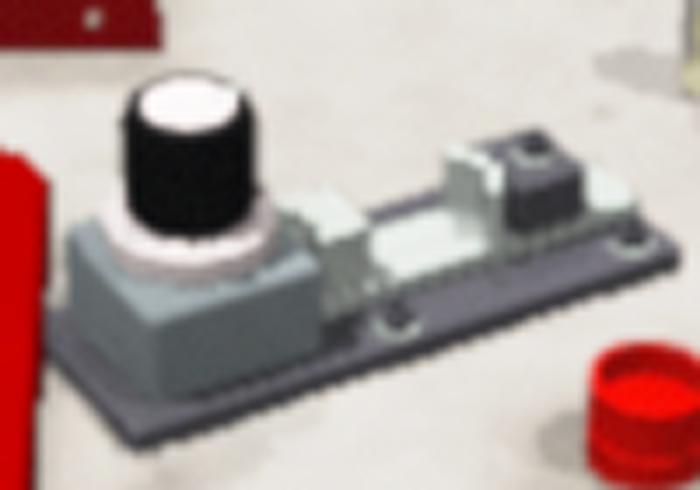

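View pics/stand.png

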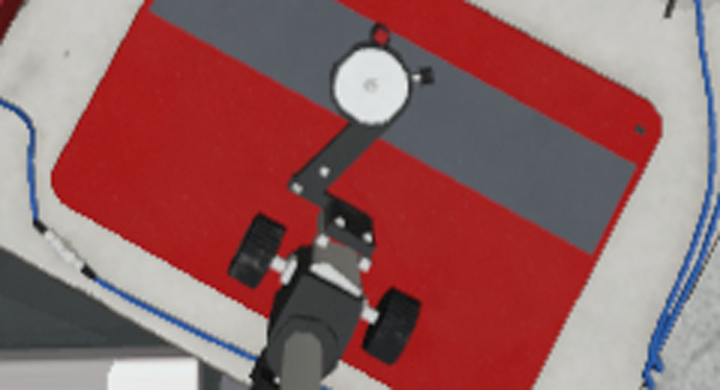

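```bash
cat >> h.py <<'E'
from scipy.spatial.transform import Rotation as Rot
def go(X,yaw=None,pr=True):
    """tool-frame shift mm, and turn about tool x (deg) to bring tool y to heading yaw (deg)"""
    o=readout.get_obs(); q=o['eef_rot']; M=Rot.from_quat([*q[1:],q[0]]).as_matrix()
    d=M.T@(np.array(X)-o['tool_pos'])*1e3
    h=np.degrees(np.arctan2(M[1,1],M[0,1])); t=0 if yaw is None else -((yaw-h+180)%360-180)
    print('t',round(o['clock'],2),'pos',np.round(o['tool_pos'],4),'head',round(h,2),'x_axis',M[:,0].round(3),'shift',d.round(1),'turn',round(t,2),'q',np.round(o['q'],2),'F',np.round(o['contact_force'],1),'M',np.round(o['moment'],3),'w',round(o['grip_width']*1e3,1))
E
python3 -m creep '[-19,25,-18,0,0,0,87, -37,50,-36,0,0,0,87, -56,75,-55,0,0,0,87, -75,100,-73,0,0,0,87, -93,124,-91,0,0,0,87]' 30
python3 -c "
from h import *
go((.41,.15,.32),-91.9)"
```

```text
clock: 2.7
tool_pos: [0.3302, 0.4491, 0.3206]
eef_rot: [-0.164, 0.688, -0.164, -0.688]
contact_force: [0.3, 0.6, 1.3]
grip_width: 0.0867
t 2.7 pos [0.3302 0.4491 0.3206] head -116.85 x_axis [ 0.  0. -1.] shift [   0.4  230.8 -206.3] turn -24.95 q [ 1.29  0.12 -0.1   0.   -1.36 -0.19] F [0.3 0.6 1.3] M [ 0.003 -0.051  0.011] w 86.7
```

```bash
python3 -m creep '[0,46,-41,0,0,0,87, 0,92,-82,-4,0,0,87, 0,138,-123,-8,0,0,87, 0,185,-165,-12,0,0,87, 0,231,-206,-16,0,0,87]'
python3 -c "
from h import *
go((.45,-.1,.32),-91.9)"
```

```text
clock: 3.2
tool_pos: [0.3942, 0.2068, 0.32]
eef_rot: [-0.066, 0.704, -0.065, -0.704]
contact_force: [1.4, 0.2, 0.6]
grip_width: 0.0872
t 3.2 pos [0.3942 0.2068 0.32  ] head -100.65 x_axis [ 0.001  0.001 -1.   ] shift [-2.000e-01  2.913e+02 -1.115e+02] turn -8.75 q [ 0.93 -0.09 -0.3   0.   -1.35  0.46] F [1.4 0.2 0.6] M [-0.009 -0.211  0.035] w 87.2
```

```bash
python3 -m creep '[0,47,-17,-2,0,0,87, 0,94,-35,-4,0,0,87, 0,141,-52,-6,0,0,87, 0,188,-70,-8,0,0,87, 0,234,-88,-8.7,0,0,87]'
python3 -c "
from h import *
go((.484,-.43,.2),-91.9)"
```

```text
clock: 3.7
tool_pos: [0.4364, -0.0396, 0.3203]
eef_rot: [-0.013, 0.708, -0.012, -0.706]
contact_force: [2.4, 0.1, 0.2]
grip_width: 0.0871
t 3.7 pos [ 0.4364 -0.0396  0.3203] head -92.06 x_axis [ 0.002  0.001 -1.   ] shift [120.1 388.5 -61.4] turn -0.16 q [ 0.36 -0.1  -0.31  0.   -1.35  1.17] F [2.4 0.1 0.2] M [ 0.045 -0.237  0.062] w 87.1
```

```bash
python3 -m creep '[0,45,-7,0,0,0,87, 0,90,-14,0,0,0,87, 0,135,-22,0,0,0,87, 10,180,-30,0,0,0,87, 30,225,-38,0,0,0,87]'
python3 -m creep '[18,33,-5,0,0,0,87, 36,66,-10,0,0,0,87, 54,99,-15,0,0,0,87, 72,132,-19,0,0,0,87, 90,164,-23,0,0,0,87]'
python3 - <<'E'
from h import *
go((.4846,-.4393,.06),-91.9)
for n in('top','side'):
    p=imaging.snapshot(n); save(p,n+'1')
E
```

```text
clock: 4.2
tool_pos: [0.4668, -0.2663, 0.291]
eef_rot: [-0.013, 0.708, -0.014, -0.706]
contact_force: [2.5, 0.1, -0.7]
grip_width: 0.0869
clock: 4.7
tool_pos: [0.4828, -0.4302, 0.1988]
eef_rot: [-0.013, 0.707, -0.013, -0.707]
contact_force: [0.7, 0.1, 0.6]
grip_width: 0.0872
t 4.7 pos [ 0.4828 -0.4302  0.1988] head -92.17 x_axis [ 0. -0. -1.] shift [138.8   9.   -2.1] turn -0.27 q [-0.43  0.33 -0.09  0.   -1.15  1.96] F [0.7 0.1 0.6] M [-0.006 -0.098 -0.022] w 87.2
```

View pics/side1.png

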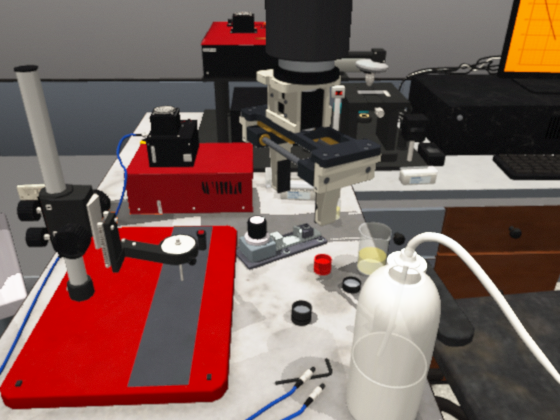

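View pics/top1.png

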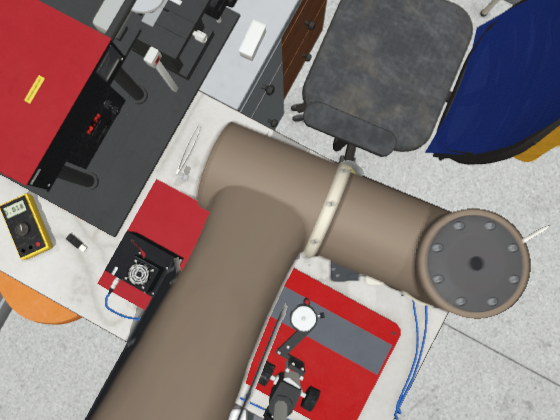

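Run:
```python
from h import *
P={n:imaging.snapshot(n) for n in('top','side')}
t=cv2.imread('pics/top0.png')[215:290,400:510]; s=cv2.imread('pics/side0.png')[220:420,330:450]
t=cv2.resize(t,(660,450),interpolation=3); cv2.imwrite('pics/bt.png',t)
# predicted bottle cylinders
for (x,y) in((.5,-.61),(.49,-.62),(.48,-.63)):
    print(x,y,proj(P['side'],[[x,y,0],[x,y,.1],[x,y,.2]]).round(0).tolist(),proj(P['top'],[[x,y,0],[x,y,.1],[x,y,.2]]).round(0).tolist())
```

```text
0.5 -0.61 [[390.0, 395.0], [400.0, 335.0], [413.0, 264.0]] [[440.0, 245.0], [456.0, 245.0], [476.0, 244.0]]
0.49 -0.62 [[390.0, 404.0], [400.0, 344.0], [413.0, 272.0]] [[444.0, 249.0], [461.0, 249.0], [481.0, 249.0]]
0.48 -0.63 [[390.0, 414.0], [400.0, 354.0], [414.0, 281.0]] [[449.0, 254.0], [466.0, 254.0], [487.0, 254.0]]
```

View pics/bt.png

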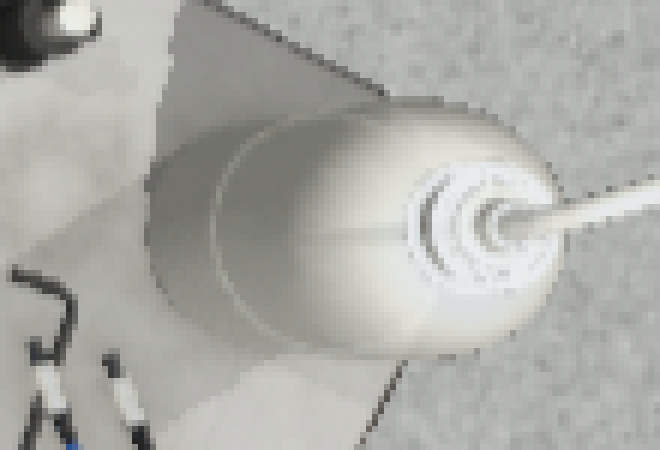

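```bash
python3 -m creep '[30,2,-0.5,0,0,0,87, 60,4,-1,0,0,0,87, 90,6,-1.5,0,0,0,87, 120,8,-2,0,0,0,87, 139,9,-2,0,0,0,87]'
python3 - <<'E'
from h import *
go((.4846,-.4393,.0035),-91.9)
p=imaging.snapshot('side'); save(p,'side2')
cv2.imwrite('pics/side2c.png',cv2.resize(p['pixels'][150:350,200:400],None,fx=3,fy=3))
o=readout.get_obs(); T=o['tool_pos']
print('tcp proj',proj(p,[T]),'tube ctr proj',proj(p,[[.4846,-.4393,.025],[.4835,-.4409,.025]]))
E
```

```text
clock: 5.4
tool_pos: [0.4846, -0.4365, 0.0597]
eef_rot: [0.013, -0.707, 0.013, 0.707]
contact_force: [0.8, 0.0, -0.1]
grip_width: 0.0874
t 5.4 pos [ 0.4846 -0.4365  0.0597] head -92.1 x_axis [-0.  0. -1.] shift [56.2  2.8 -0.1] turn -0.2 q [-0.43  0.46 -0.24 -0.   -0.87  1.97] F [ 0.8  0.  -0.1] M [-0.048  0.009  0.027] w 87.4
tcp proj [[300.47618734 287.8432059 ]] tube ctr proj [[301.9749596  306.04599648]
 [301.98300507 306.93532123]]
```

View pics/side2c.png

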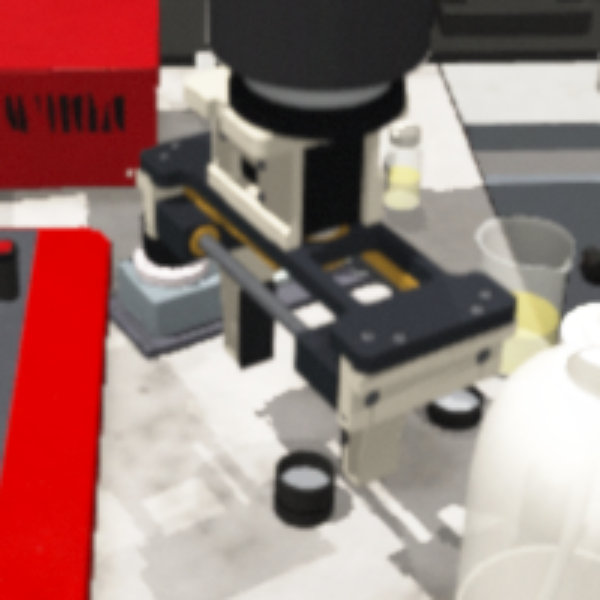

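```bash
python3 -m creep '[20,2,0,0,0,0,87, 40,3,0,0,0,0,87, 56,3,0,0,0,0,87, 56,3,0,0,0,0,87, 56,3,0,0,0,0,60]' 20
python3 -m creep '[0,0,0,0,0,0,20, 0,0,0,0,0,0,20, 0,0,0,0,0,0,20, 0,0,0,0,0,0,20, 0,0,0,0,0,0,20]' 20
python3 -m creep '[0,0,0,0,0,0,20, 0,0,0,0,0,0,20, 0,0,0,0,0,0,20, 0,0,0,0,0,0,20, 0,0,0,0,0,0,20]' 20
python3 - <<'E'
from h import *
go((.4846,-.4393,.0035),-91.9)
p=imaging.snapshot('side'); save(p,'side3')
cv2.imwrite('pics/side3c.png',cv2.resize(p['pixels'][200:350,220:400],None,fx=3.5,fy=3.5))
E
```

```text
clock: 5.95
tool_pos: [0.4853, -0.4406, 0.0061]
eef_rot: [-0.013, 0.707, -0.013, -0.707]
contact_force: [-0.5, 0.1, 0.4]
grip_width: 0.0831
clock: 6.45
tool_pos: [0.4845, -0.4407, 0.0047]
eef_rot: [-0.013, 0.707, -0.013, -0.707]
contact_force: [0.4, 0.4, -0.7]
grip_width: 0.0446
clock: 6.95
tool_pos: [0.4844, -0.4406, 0.0045]
eef_rot: [0.013, -0.707, 0.013, 0.707]
contact_force: [0.1, 1.2, 1.6]
grip_width: 0.0296
t 6.95 pos [ 0.4844 -0.4406  0.0045] head -92.16 x_axis [-0.  0. -1.] shift [ 1.  -1.3 -0.2] turn -0.26 q [-0.44  0.53 -0.27 -0.   -0.76  1.97] F [0.1 1.2 1.6] M [0.259 0.123 0.028] w 29.6
```

View pics/side3c.png

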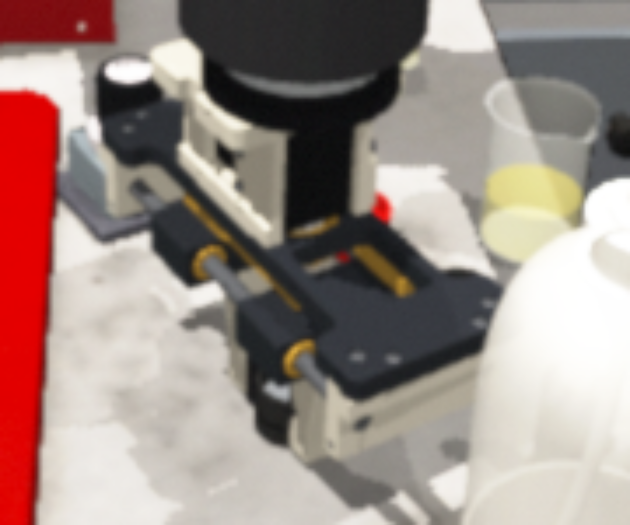

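```bash
python3 -m creep '[-15,0,0,0,0,0,20, -40,0,0,0,0,0,20, -70,0,0,0,0,0,20, -95,-15,-8,0,0,0,20, -105,-45,-23,0,0,0,20]' 25
python3 - <<'E'
from h import *
go((.580,-.2655,.09),-91.9)
E
```

```text
clock: 7.5
tool_pos: [0.5099, -0.3984, 0.1137]
eef_rot: [-0.013, 0.708, -0.015, -0.705]
contact_force: [1.2, 0.0, -0.7]
grip_width: 0.0297
t 7.5 pos [ 0.5099 -0.3984  0.1137] head -92.29 x_axis [ 0.004 -0.003 -1.   ] shift [  23.7 -135.6  -64.6] turn -0.39 q [-0.36  0.4  -0.2   0.   -0.97  1.89] F [ 1.2  0.  -0.7] M [-0.04  -0.145  0.027] w 29.7
```

```bash
python3 -m creep '[0,-35,-17,0,0,0,20, 0,-70,-34,0,0,0,20, 0,-100,-48,0,0,0,20, 0,-120,-58,0,0,0,20, 12,-134,-65,-0.2,0,0,20]'
python3 -m creep '[0,0,0,0,0,0,20, 0,0,0,0,0,0,20, 0,0,0,0,0,0,20, 0,0,0,0,0,0,20, 0,0,0,0,0,0,20]' 25
python3 - <<'E'
from h import *
go((.580,-.2655,.09),-91.9)
p=imaging.snapshot('side'); save(p,'side4')
cv2.imwrite('pics/side4c.png',cv2.resize(p['pixels'][170:290,220:360],None,fx=5,fy=5,interpolation=3))
for q in('tall_tube','anvil','seat','vise'):print(q,[(np.round(r['uv'],1),round(r['score'],2)) for r in imaging.recognise(p,q)])
E
```

```text
clock: 8.0
tool_pos: [0.5814, -0.264, 0.1]
eef_rot: [-0.011, 0.709, -0.012, -0.705]
contact_force: [1.8, -0.2, -0.6]
grip_width: 0.0292
clock: 8.5
tool_pos: [0.5789, -0.2659, 0.0977]
eef_rot: [-0.012, 0.707, -0.012, -0.707]
contact_force: [-0.5, -0.1, -0.4]
grip_width: 0.0295
t 8.5 pos [ 0.5789 -0.2659  0.0977] head -92.02 x_axis [ 0. -0. -1.] shift [ 7.7 -0.4 -1.1] turn -0.12 q [-0.12  0.4  -0.24  0.   -0.93  1.66] F [-0.5 -0.1 -0.4] M [-0.074 -0.027 -0.029] w 29.5
tall_tube [(array([324.8, 265.6]), 0.54), (array([286.4, 199. ]), 0.51)]
anvil [(array([304.1, 228.6]), 0.68)]
seat [(array([256.3, 228. ]), 0.61), (array([301.8, 233.1]), 0.6)]
vise [(array([266.9, 248.5]), 0.98)]
```

View pics/side4c.png

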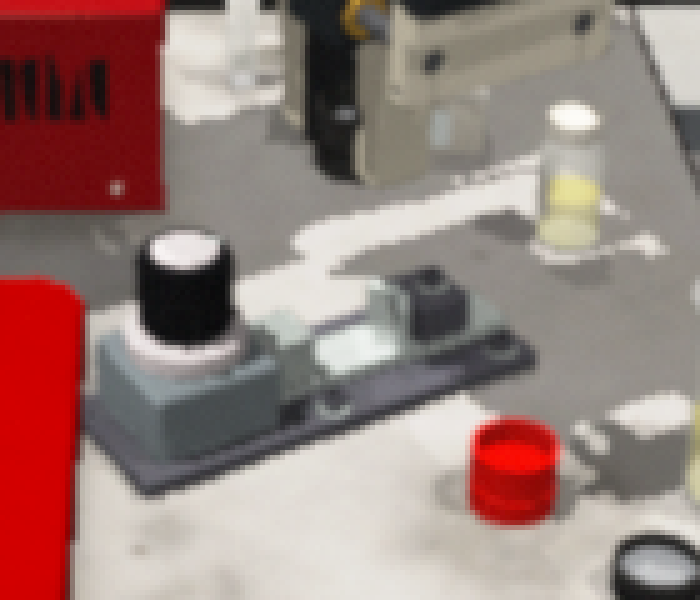

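Run:
```python
from h import *
p=imaging.snapshot('side')
o=readout.get_obs(); T=np.array(o['tool_pos']); print(T)
im=cv2.resize(p['pixels'][170:290,220:360],None,fx=5,fy=5,interpolation=3)
def draw(pts,col,close=True):
    uv=(proj(p,pts)-[220,170]+.5)*5-.5
    cv2.polylines(im,[uv.astype(np.int32)],close,col,1)
a=np.linspace(0,2*np.pi,60)
def circ(x,y,z,r): return np.c_[x+r*np.cos(a),y+r*np.sin(a),0*a+z]
draw(circ(T[0],T[1],T[2]-.0045,.015),(0,255,0)); draw(circ(T[0],T[1],T[2]+.0205,.015),(0,255,0))
# vise hypothesis (world): knob
c,s=np.cos(-.0316),np.sin(-.0316)
K=np.array([.5127-.0012,-.2623-.0015])
def V(x,y,z): return [K[0]+c*(x+.047)-s*y,K[1]+s*(x+.047)+c*y,z]
draw([V(-.072,-.025,.036),V(-.022,-.025,.036),V(-.022,.025,.036),V(-.072,.025,.036)],(0,255,255))
draw(circ(K[0],K[1],.076,.016),(0,255,255))
draw([V(x,y,.014) for x,y in((-.02,-.012),(.06,-.012),(.06,.012),(-.02,.012))],(255,255,0))
xv=.6031-.0012-K[0]-.047
draw([V(xv-.0078,-.0135,.032),V(xv,0,.032),V(xv-.0078,.0135,.032)],(255,0,255),False)
draw([V(xv-.0078,-.0135,.014),V(xv,0,.014),V(xv-.0078,.0135,.014)],(255,0,255),False)
print('anvil vise x',xv)
cv2.imwrite('pics/side5c.png',im)
```

```text
[ 0.57905417 -0.2652551   0.0976121 ]
anvil vise x 0.043399999999999925
```

View pics/side5c.png

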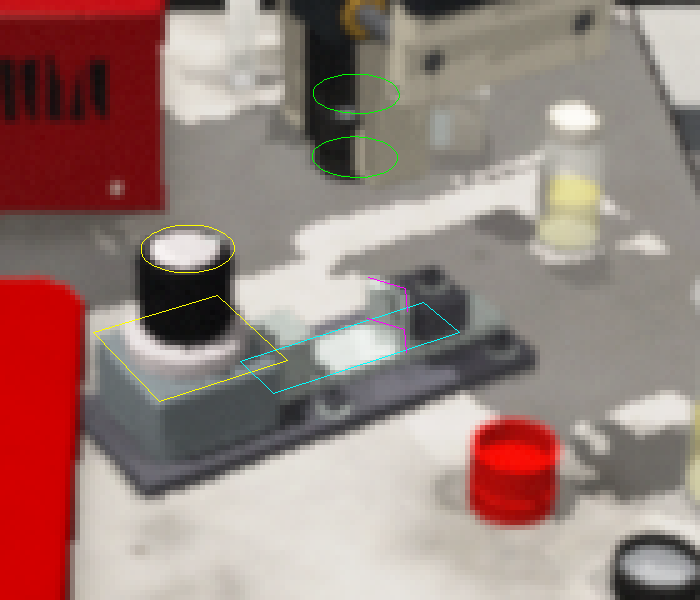

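```bash
python3 -m creep '[20,0,0,0,0,0,20, 40,0.4,-0.5,0,0,0,20, 60,0.4,-0.5,0,0,0,20, 70,0.4,-0.5,0,0,0,20, 74,0.4,-0.5,0,0,0,20]'
python3 -m creep '[1,0,0,0,0,0,20, 2,0,0,0,0,0,20, 3,0,0,0,0,0,20, 4,0,0,0,0,0,20, 4.5,0,0,0,0,0,20]'
python3 - <<'E'
from h import *
go((.579,-.266,.0185),-91.9)
p=imaging.snapshot('side'); save(p,'side6')
cv2.imwrite('pics/side6c.png',cv2.resize(p['pixels'][170:290,220:360],None,fx=5,fy=5,interpolation=3))
E
```

```text
clock: 9.3
tool_pos: [0.579, -0.2654, 0.0225]
eef_rot: [0.012, -0.706, 0.012, 0.708]
contact_force: [-0.2, -0.9, -0.5]
grip_width: 0.0298
clock: 9.8
tool_pos: [0.5799, -0.2656, 0.0194]
eef_rot: [-0.012, 0.707, -0.012, -0.707]
contact_force: [-0.6, -0.4, -0.1]
grip_width: 0.0295
t 9.8 pos [ 0.5799 -0.2656  0.0194] head -91.96 x_axis [ 0.001 -0.    -1.   ] shift [0.9 0.5 0.9] turn -0.06 q [-0.12  0.49 -0.31  0.   -0.77  1.66] F [-0.6 -0.4 -0.1] M [-0.005  0.113  0.045] w 29.5
```

View pics/side6c.png

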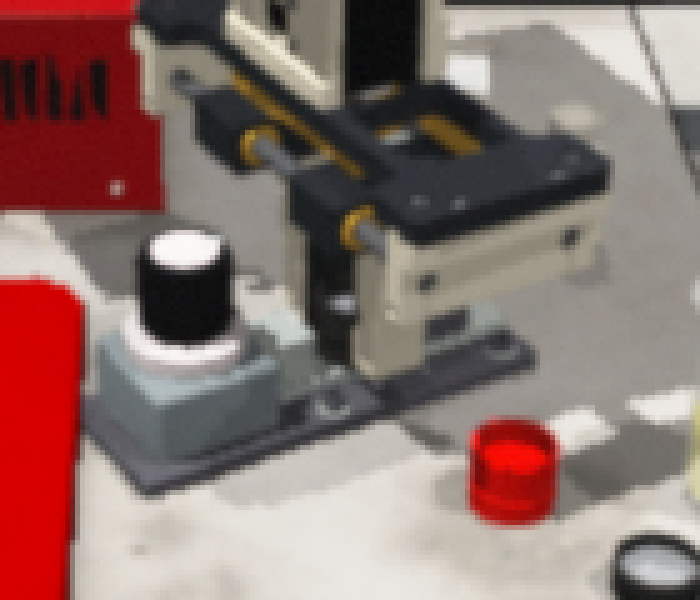

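```bash
python3 -m creep '[0.3,0,0,0,0,0,20, 0.6,0,0,0,0,0,20, 0.9,0,0,0,0,0,20, 1.2,0,0,0,0,0,20, 1.2,0,0,0,0,0,20]'
python3 -c "
from h import *
go((.579,-.266,.0185),-91.9)"
```

```text
clock: 10.35
tool_pos: [0.5798, -0.2656, 0.0185]
eef_rot: [-0.012, 0.707, -0.012, -0.707]
contact_force: [-1.3, 1.6, 5.1]
grip_width: 0.0294
t 10.35 pos [ 0.5798 -0.2656  0.0185] head -91.95 x_axis [ 0.001 -0.    -1.   ] shift [-0.   0.4  0.8] turn -0.05 q [-0.12  0.49 -0.31  0.   -0.77  1.66] F [-1.3  1.6  5.1] M [0.401 0.59  0.003] w 29.4
```

```bash
python3 -m creep '[-0.5,0,0,0,0,0,32, -0.5,0,0,0,0,0,36, -0.5,0,0,0,0,0,45, -0.5,0,0,0,0,0,55, -0.5,0,0,0,0,0,60]'
python3 -m creep '[0,0,0,0,0,0,60, -10,0,0,0,0,0,60, -30,0,0,0,0,0,60, -60,0,0,0,0,0,60, -90,0,0,0,0,0,60]'
python3 -m creep '[-10,0,40,0,0,0,60, -10,0,60,0,0,0,60, -10,0,66,0,0,0,60, -10,0,68,0,0,0,60, -10,0,68,0,0,0,60]'
python3 - <<'E'
from h import *
go((.5115,-.2638,.050),-91.9)
p=imaging.snapshot('side'); save(p,'side7')
cv2.imwrite('pics/side7c.png',cv2.resize(p['pixels'][170:290,220:360],None,fx=5,fy=5,interpolation=3))
E
```

```text
clock: 10.85
tool_pos: [0.5796, -0.2655, 0.0182]
eef_rot: [0.012, -0.707, 0.012, 0.707]
contact_force: [-0.1, -0.9, -0.5]
grip_width: 0.0546
clock: 11.35
tool_pos: [0.5794, -0.2655, 0.1098]
eef_rot: [0.012, -0.707, 0.012, 0.707]
contact_force: [0.7, 0.0, -0.2]
grip_width: 0.0602
clock: 11.85
tool_pos: [0.5122, -0.2633, 0.1187]
eef_rot: [-0.012, 0.707, -0.012, -0.707]
contact_force: [-0.5, -0.3, -0.2]
grip_width: 0.0599
t 11.85 pos [ 0.5122 -0.2633  0.1187] head -91.95 x_axis [ 0.001 -0.    -1.   ] shift [68.7  0.5  0.8] turn -0.05 q [-0.14  0.29 -0.35  0.   -0.93  1.67] F [-0.5 -0.3 -0.2] M [-0.072 -0.044 -0.014] w 59.9
```

View pics/side7c.png

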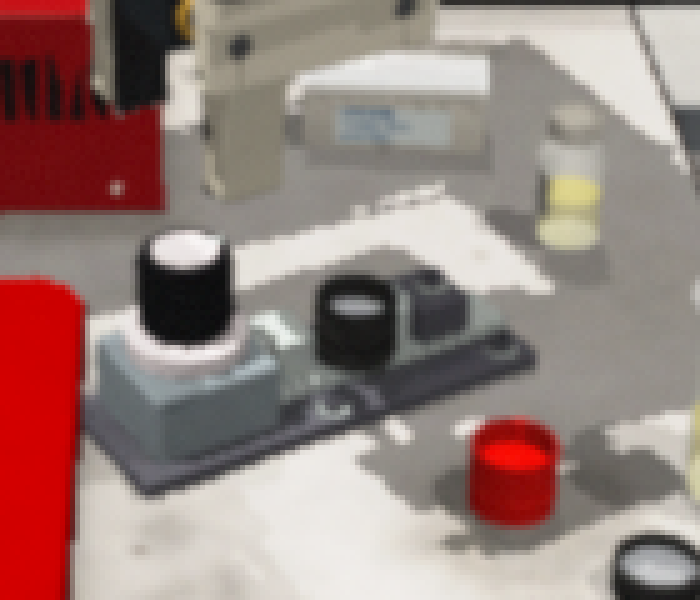

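```bash
python3 -m creep '[20,0.4,0.8,0,0,0,60, 40,0.4,0.8,0,0,0,60, 60,0.4,0.8,0,0,0,60, 69,0.4,0.8,0,0,0,60, 69,0.4,0.8,0,0,0,45]' 8
python3 -m creep '[0,0,0,0,0,0,25, 0,0,0,0,0,0,25, 0,0,0,0,0,0,25, 0,0,0,0,0,0,25, 0,0,0,0,0,0,25]' 8
python3 - <<'E'
from h import *
go((.5115,-.2638,.050),-91.9)
p=imaging.snapshot('side'); save(p,'side8')
cv2.imwrite('pics/side8c.png',cv2.resize(p['pixels'][170:290,220:360],None,fx=5,fy=5,interpolation=3))
E
```

```text
clock: 12.4
tool_pos: [0.5104, -0.2634, 0.0478]
eef_rot: [0.012, -0.706, 0.012, 0.708]
contact_force: [-0.2, 0.4, 0.3]
grip_width: 0.0561
clock: 12.9
tool_pos: [0.5117, -0.2614, 0.0503]
eef_rot: [-0.013, 0.708, -0.011, -0.706]
contact_force: [1.5, 15.8, 4.2]
grip_width: 0.0328
t 12.9 pos [ 0.5117 -0.2614  0.0503] head -91.97 x_axis [ 0.002  0.002 -1.   ] shift [0.3 2.4 0.1] turn -0.07 q [-0.13  0.37 -0.43 -0.   -0.77  1.67] F [ 1.5 15.8  4.2] M [ 5.921 -0.224  0.05 ] w 32.8
```

View pics/side8c.png

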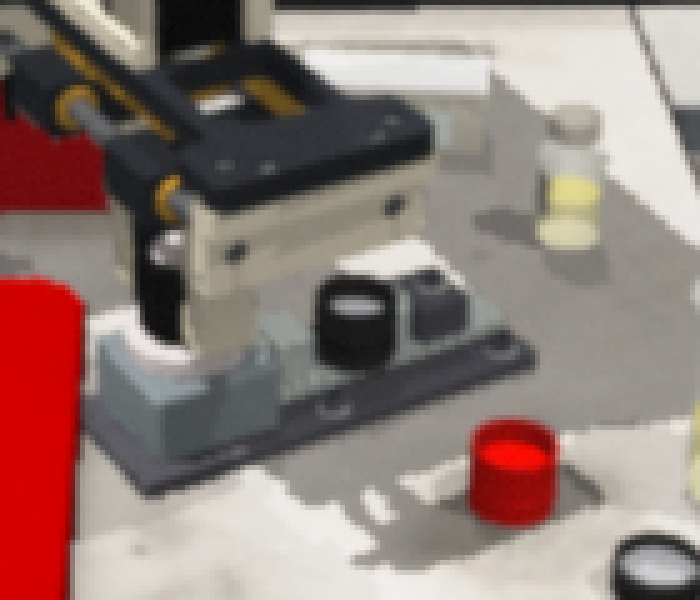

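```bash
python3 -m creep '[0,-0.6,0,0,0,0,25, 0,-1.2,0,0,0,0,25, 0,-1.8,0,0,0,0,25, 0,-2.4,0,0,0,0,25, 0,-2.4,0,0,0,0,25]' 8
python3 -c "
from h import *
go((.5115,-.2614,.050),-91.9)"
```

```text
clock: 13.45
tool_pos: [0.5117, -0.2606, 0.0503]
eef_rot: [-0.012, 0.708, -0.012, -0.706]
contact_force: [0.6, 7.1, 4.9]
grip_width: 0.0316
t 13.45 pos [ 0.5117 -0.2606  0.0503] head -91.95 x_axis [ 0.002  0.    -1.   ] shift [0.3 0.8 0.2] turn -0.05 q [-0.13  0.37 -0.43 -0.   -0.77  1.67] F [0.6 7.1 4.9] M [ 2.509 -0.136 -0.015] w 31.6
```

```bash
python3 -m creep '[0,-0.5,0,0,0,0,25, 0,-1,0,0,0,0,25, 0,-1.5,0,0,0,0,25, 0,-2,0,0,0,0,25, 0,-2,0,0,0,0,25]' 8
python3 -c "
from h import *
go((.5115,-.2614,.050),-91.9)
print(proj(imaging.snapshot('side'),[[.5115,-.2600,.076]]))"
```

```text
clock: 13.95
tool_pos: [0.5118, -0.2603, 0.0503]
eef_rot: [-0.011, 0.708, -0.012, -0.706]
contact_force: [0.4, -2.9, 6.3]
grip_width: 0.032
t 13.95 pos [ 0.5118 -0.2603  0.0503] head -91.94 x_axis [ 0.002 -0.002 -1.   ] shift [0.3 1.1 0.2] turn -0.04 q [-0.13  0.37 -0.43  0.   -0.77  1.66] F [ 0.4 -2.9  6.3] M [-1.563 -0.075  0.002] w 32.0
[[256.05785122 218.35891964]]
```

```bash
python3 -m creep '[0,0,0,0,0,0,50, 0,0,0,0,0,0,50, 0,0,0,0,0,0,50, 0,0,0,8,0,0,50, 0,0,0,16,0,0,50]' 8
python3 -m creep '[0,0,0,8,0,0,50, 0,0,0,16,0,0,50, 0,0,0,24,0,0,50, 0,0,0,32,0,0,50, 0,0,0,40,0,0,50]' 8
python3 -m creep '[0,0,0,8,0,0,50, 0,0,0,16,0,0,50, 0,0,0,24,0,0,50, 0,0,0,32,0,0,50, 0,0,0,34,0,0,50]' 8
python3 -m creep '[0,0,0,0,0,0,25, 0,0,0,0,0,0,25, 0,0,0,0,0,0,25, 0,0,0,0,0,0,25, 0,0,0,0,0,0,25]' 8
python3 -c "
from h import *
go((.5115,-.2603,.050),-181.9)"
```

```text
clock: 14.5
tool_pos: [0.5106, -0.259, 0.049]
eef_rot: [0.112, -0.698, 0.112, 0.698]
contact_force: [-0.3, -0.4, 0.3]
grip_width: 0.0497
clock: 15.0
tool_pos: [0.5107, -0.259, 0.049]
eef_rot: [0.344, -0.617, 0.344, 0.618]
contact_force: [0.1, -0.8, 0.1]
grip_width: 0.0503
clock: 15.5
tool_pos: [0.5106, -0.259, 0.049]
eef_rot: [0.51, -0.49, 0.51, 0.49]
contact_force: [0.2, -0.2, 0.6]
grip_width: 0.0503
clock: 16.0
tool_pos: [0.5127, -0.2592, 0.0496]
eef_rot: [0.509, -0.492, 0.508, 0.491]
contact_force: [5.4, -1.1, -3.0]
grip_width: 0.0318
t 16.0 pos [ 0.5127 -0.2592  0.0496] head 178.11 x_axis [ 0.003 -0.    -1.   ] shift [-0.4  1.1 -1.1] turn 0.01 q [-0.13  0.37 -0.43  0.   -0.77  0.09] F [ 5.4 -1.1 -3. ] M [ 0.013 -1.909 -0.021] w 31.8
```

```bash
python3 -m creep '[0,0,0,0,0,0,50, 0,0,0,0,0,0,55, 0,0,0,0,0,0,60, -20,0,0,0,0,0,60, -50,0,0,-8,0,0,60]' 8
python3 -m creep '[-10,0,0,-8,0,0,60, -20,0,0,-16,0,0,60, -20,0,0,-24,0,0,60, -20,0,0,-32,0,0,60, -20,0,0,-40,0,0,60]' 8
python3 -m creep '[0,0,0,-8,0,0,60, 0,0,0,-16,0,0,60, 0,0,0,-24,0,0,60, 0,0,0,-32,0,0,60, 0,0,0,-42,0,0,60]' 8
python3 - <<'E'
from h import *
go((.5805,-.2656,.10),-91.9)
P={'side':imaging.snapshot('side'),'top':imaging.snapshot('top')}; save(P['side'],'side9'); save(P['top'],'top9')
p=P['side']
rs=imaging.outline_of(p,'tall_tube'); print([(np.round(r['uv'],1),round(r['score'],2),r['mask'].sum()) for r in rs])
m=min(rs,key=lambda r:np.hypot(*(np.array(r['uv'])-(291,234))))['mask'].astype(float)
print('tube',fit([(p,m)],TUBE,(.58,-.2656),False,.014))
rs=imaging.outline_of(p,'knob_grip'); print([(np.round(r['uv'],1),round(r['score'],2),r['mask'].sum()) for r in rs])
m=rs[0]['mask'].astype(float)
print('knob',fit([(p,m)],[cyl(.016,.045,.076)],(.513,-.2602),False))
im=cv2.resize(p['pixels'][200:270,235:335],None,fx=7,fy=7,interpolation=3); im[cv2.resize(m[200:270,235:335],None,fx=7,fy=7)>.5,1]=200
cv2.imwrite('pics/side9c.png',im)
E
```

```text
clock: 16.5
tool_pos: [0.5091, -0.2589, 0.0981]
eef_rot: [0.472, -0.524, 0.474, 0.527]
contact_force: [0.2, -0.8, 0.9]
grip_width: 0.059
clock: 17.0
tool_pos: [0.5106, -0.2592, 0.1195]
eef_rot: [0.263, -0.656, 0.263, 0.657]
contact_force: [-0.2, 0.1, -1.2]
grip_width: 0.0598
clock: 17.5
tool_pos: [0.5105, -0.2592, 0.1193]
eef_rot: [0.019, -0.707, 0.019, 0.707]
contact_force: [-0.4, 0.0, -0.5]
grip_width: 0.0599
t 17.5 pos [ 0.5105 -0.2592  0.1193] head -93.03 x_axis [-0.001  0.    -1.   ] shift [ 19.2   2.7 -70.3] turn -1.13 q [-0.13  0.29 -0.36 -0.   -0.93  1.65] F [-0.4  0.  -0.5] M [-0.054 -0.006  0.035] w 59.9
[(array([292.7, 235.5]), 0.83, np.int64(287)), (array([323.2, 266.7]), 0.64, np.int64(346))]
tube (array([ 577.57, -270.61]), np.float64(0.094))
[(array([257.1, 227.2]), 0.65, np.int64(435))]
knob (array([ 509.78, -266.78]), np.float64(0.059))
```

View pics/side9c.png

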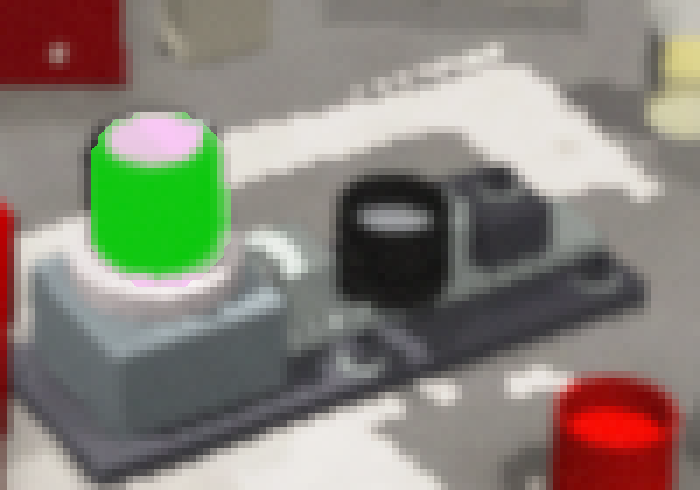

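View pics/top9.png

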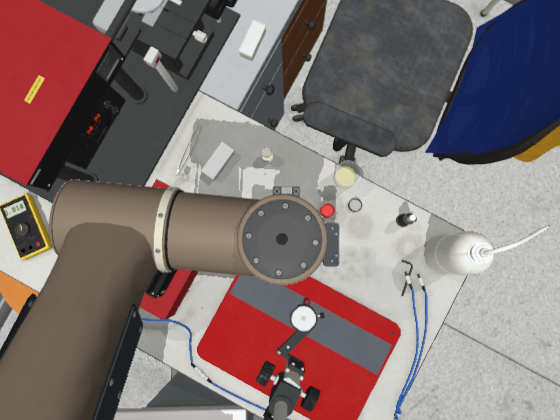

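```bash
python3 -m creep '[-45,0,0,0,0,0,60, -90,0,0,0,0,0,60, -135,0,0,0,0,0,60, -170,-20,10,0,0,0,60, -180,-65,20,0,0,0,60]' 8
python3 -m creep '[0,-48,10,0,0,0,60, 0,-96,20,0,0,0,60, 0,-144,25,0,0,0,60, 0,-192,25,0,0,0,60, 0,-225,25,0,0,0,60]' 8
python3 - <<'E'
from h import *
go((.5805,-.2656,.30),-91.9)
p=imaging.snapshot('top'); save(p,'top10')
cv2.imwrite('pics/top10c.png',cv2.resize(p['pixels'][175:265,255:325],None,fx=6.5,fy=6.5,interpolation=3))
cv2.imwrite('pics/top10w.png',p['pixels'])
E
```

```text
clock: 18.2
tool_pos: [0.496, -0.1946, 0.3034]
eef_rot: [-0.023, 0.709, -0.024, -0.705]
contact_force: [0.9, 1.8, 0.1]
grip_width: 0.0603
clock: 18.7
tool_pos: [0.4826, 0.0354, 0.2998]
eef_rot: [-0.022, 0.707, -0.022, -0.706]
contact_force: [0.5, -0.2, -0.5]
grip_width: 0.0601
t 18.7 pos [0.4826 0.0354 0.2998] head -93.53 x_axis [ 0.001  0.001 -1.   ] shift [  -0.3  294.4 -116.3] turn -1.63 q [ 0.48 -0.01 -0.27 -0.   -1.3   1.03] F [ 0.5 -0.2 -0.5] M [-0.1   -0.108 -0.009] w 60.1
```

View pics/top10c.png

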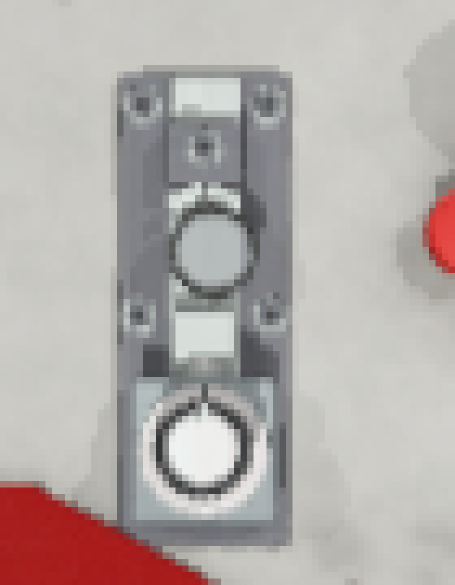

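```bash
python3 -m creep '[0,48,-20,0,0,0,60, 0,96,-40,0,0,0,60, 0,144,-60,0,0,0,60, 0,192,-80,-1,0,0,60, 0,240,-100,-1.6,0,0,60]' 8
python3 -c "
from h import *
go((.5805,-.2656,.10),-91.9)"
```

```text
clock: 19.25
tool_pos: [0.5657, -0.2051, 0.2994]
eef_rot: [-0.012, 0.707, -0.012, -0.707]
contact_force: [0.8, 0.6, 0.8]
grip_width: 0.0599
t 19.25 pos [ 0.5657 -0.2051  0.2994] head -91.95 x_axis [ 0.  0. -1.] shift [199.4  60.  -16.8] turn -0.05 q [-0.02  0.2  -0.04 -0.   -1.33  1.56] F [0.8 0.6 0.8] M [ 0.1   -0.21   0.001] w 59.9
```

```bash
python3 -m creep '[20,40,-12,0,0,0,60, 60,58,-17,0,0,0,60, 110,58,-17,0,0,0,60, 155,58,-17,0,0,0,60, 199,58,-17,0,0,0,60]' 8
python3 -c "
from h import *
go((.5805,-.2656,.019),-91.9)"
```

```text
clock: 19.75
tool_pos: [0.58, -0.2621, 0.0984]
eef_rot: [0.013, -0.707, 0.013, 0.707]
contact_force: [0.6, -0.5, 0.6]
grip_width: 0.06
t 19.75 pos [ 0.58   -0.2621  0.0984] head -92.06 x_axis [-0.001  0.    -1.   ] shift [79.4  3.5 -0.7] turn -0.16 q [-0.12  0.4  -0.24 -0.   -0.93  1.65] F [ 0.6 -0.5  0.6] M [-0.05  -0.125 -0.028] w 60.0
```

```bash
python3 -m creep '[20,0.5,0,0,0,0,60, 45,0.5,0,0,0,0,60, 65,0.5,0,0,0,0,60, 77,0.5,0,0,0,0,60, 79.5,0.5,0,0,0,0,60]' 5
python3 -m creep '[0,0,0,0,0,0,50, 0,0,0,0,0,0,42, 0,0,0,0,0,0,38, 0,0,0,0,0,0,34, 0,0,0,0,0,0,30]' 5
python3 -m creep '[0,0,0,0,0,0,28, 0,0,0,0,0,0,28, 0,0,0,0,0,0,28, 0,0,0,0,0,0,28, 0,0,0,0,0,0,28]' 5
python3 -c "
from h import *
go((.5805,-.2626,.019),-91.9)"
```

```text
clock: 20.25
tool_pos: [0.5798, -0.262, 0.0193]
eef_rot: [0.012, -0.706, 0.012, 0.708]
contact_force: [0.4, 0.7, 1.5]
grip_width: 0.0604
clock: 20.75
tool_pos: [0.5811, -0.2622, 0.0215]
eef_rot: [-0.011, 0.707, -0.011, -0.707]
contact_force: [-0.4, 0.3, 0.3]
grip_width: 0.0319
clock: 21.25
tool_pos: [0.581, -0.2622, 0.0213]
eef_rot: [-0.011, 0.707, -0.011, -0.707]
contact_force: [-0.6, 0.0, 5.7]
grip_width: 0.0299
t 21.25 pos [ 0.581  -0.2622  0.0213] head -91.76 x_axis [ 0.001 -0.    -1.   ] shift [2.3 0.5 0.5] turn 0.14 q [-0.12  0.49 -0.3   0.   -0.78  1.66] F [-0.6  0.   5.7] M [0.017 0.255 0.013] w 29.9
```

```bash
python3 -m creep '[0,0,0,0,0,0,36, 0,0,0,0,0,0,45, 0,0,0,0,0,0,55, 0,0,0,0,0,0,60, 0,0,0,0,0,0,60]'
python3 -m creep '[-10,0,0,0,0,0,60, -30,0,0,0,0,0,60, -60,0,0,0,0,0,60, -90,0,0,0,0,0,60, -98,0,25,0,0,0,60]'
python3 -c "
from h import *
go((.5131,-.2602,.10),-91.9)"
```

```text
clock: 21.75
tool_pos: [0.5806, -0.262, 0.0207]
eef_rot: [0.011, -0.707, 0.011, 0.707]
contact_force: [1.1, 0.2, 1.4]
grip_width: 0.0587
clock: 22.25
tool_pos: [0.5597, -0.2621, 0.1232]
eef_rot: [-0.01, 0.709, -0.011, -0.705]
contact_force: [-0.1, 0.3, 0.2]
grip_width: 0.0599
t 22.25 pos [ 0.5597 -0.2621  0.1232] head -91.67 x_axis [ 0.007 -0.002 -1.   ] shift [22.9 -0.5 46.7] turn 0.23 q [-0.12  0.34 -0.26  0.   -0.96  1.66] F [-0.1  0.3  0.2] M [0.039 0.056 0.031] w 59.9
```

```bash
python3 -m creep '[0,-1.5,25,0,0,0,60, 0,-1.5,43,0,0,0,60, 0,-1.5,43,0,0,0,60, 0,-1.5,43,0,0,0,60, 0,-1.5,43,0,0,0,60]'
python3 - <<'E'
from h import *
go((.5131,-.2602,.0505),-91.9)
p=imaging.snapshot('side'); save(p,'side11')
cv2.imwrite('pics/side11c.png',cv2.resize(p['pixels'][170:290,220:360],None,fx=5,fy=5,interpolation=3))
E
```

```text
clock: 22.75
tool_pos: [0.5136, -0.2586, 0.1194]
eef_rot: [-0.011, 0.707, -0.011, -0.707]
contact_force: [-0.3, 0.9, -0.1]
grip_width: 0.0603
t 22.75 pos [ 0.5136 -0.2586  0.1194] head -91.75 x_axis [ 0.001 -0.    -1.   ] shift [68.9  1.6  0.6] turn 0.15 q [-0.13  0.29 -0.36  0.   -0.93  1.67] F [-0.3  0.9 -0.1] M [-0.053 -0.053 -0.013] w 60.3
```

View pics/side11c.png

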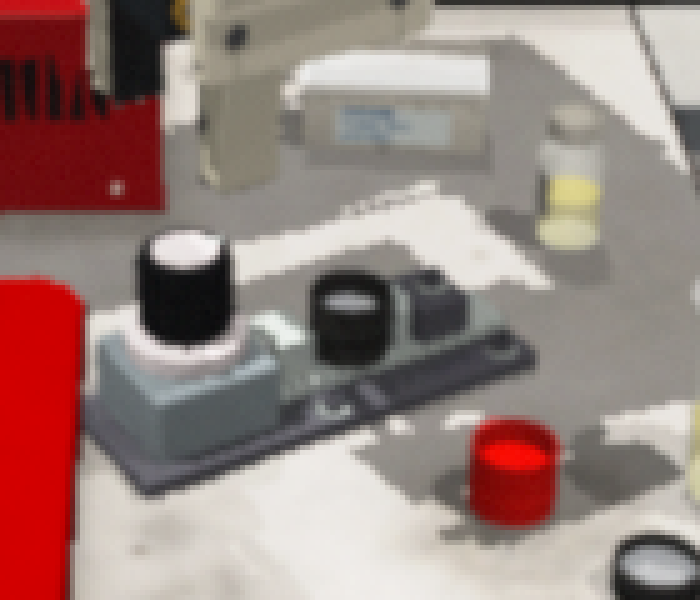

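Tube (crop 350,318 → px 290,234) stands upright on the bed and is now centred; gap to the V is visible. On to the knob.

```bash
python3 -m creep '[20,1.6,0.6,0,0,0,60, 40,1.6,0.6,0,0,0,60, 60,1.6,0.6,0,0,0,60, 68.5,1.6,0.6,0,0,0,60, 68.5,1.6,0.6,0,0,0,50]' 10
python3 -m creep '[0,0,0,0,0,0,25, 0,0,0,0,0,0,25, 0,0,0,0,0,0,25, 0,0,0,0,0,0,25, 0,0,0,0,0,0,25]' 35
python3 -c "
from h import *
go((.5131,-.2602,.0505),-91.9)"
```

```text
clock: 23.3
tool_pos: [0.5116, -0.2599, 0.049]
eef_rot: [0.011, -0.706, 0.011, 0.708]
contact_force: [-0.9, -0.1, 0.9]
grip_width: 0.0563
clock: 23.8
tool_pos: [0.5128, -0.2604, 0.0513]
eef_rot: [-0.011, 0.708, -0.011, -0.706]
contact_force: [-0.5, -0.7, 4.7]
grip_width: 0.0313
t 23.8 pos [ 0.5128 -0.2604  0.0513] head -91.75 x_axis [ 0.002 -0.001 -1.   ] shift [ 0.8 -0.2 -0.3] turn 0.15 q [-0.13  0.37 -0.43  0.   -0.77  1.67] F [-0.5 -0.7  4.7] M [-0.414  0.089  0.004] w 31.3
```

```bash
cat > m.py <<'E'
from h import *
o=readout.get_obs(); go(o['tool_pos'])
E
python3 -m creep '[0,0,0,2,0,0,25, 0,0,0,5,0,0,25, 0,0,0,8,0,0,25, 0,0,0,11,0,0,25, 0,0,0,14,0,0,25]' 35 >/dev/null; python3 m.py
python3 -m creep '[0,0,0,4,0,0,25, 0,0,0,8,0,0,25, 0,0,0,12,0,0,25, 0,0,0,16,0,0,25, 0,0,0,20,0,0,25]' >/dev/null; python3 m.py
```

```text
t 24.3 pos [ 0.5128 -0.2603  0.0513] head -105.86 x_axis [ 0.001 -0.001 -1.   ] shift [0. 0. 0.] turn 0 q [-0.13  0.37 -0.43  0.   -0.77  1.42] F [-1.  -0.3  4.7] M [-0.274  0.117  0.127] w 31.6
t 24.8 pos [ 0.5128 -0.2603  0.0513] head -125.9 x_axis [ 0.001 -0.001 -1.   ] shift [0. 0. 0.] turn 0 q [-0.13  0.37 -0.43  0.   -0.77  1.07] F [ 0.2 -1.4  5.5] M [-0.215  0.149  0.113] w 31.4
```

```bash
python3 -m creep '[0,0,0,4,0,0,25, 0,0,0,8,0,0,25, 0,0,0,12,0,0,25, 0,0,0,16,0,0,25, 0,0,0,20,0,0,25]' >/dev/null; python3 m.py
python3 - <<'E'
from h import *
p=imaging.snapshot('side'); save(p,'side12')
cv2.imwrite('pics/side12c.png',cv2.resize(p['pixels'][170:290,220:360],None,fx=5,fy=5,interpolation=3))
E
```

```text
t 25.3 pos [ 0.5128 -0.2602  0.0512] head -145.9 x_axis [ 0.002 -0.001 -1.   ] shift [0. 0. 0.] turn 0 q [-0.13  0.37 -0.43  0.   -0.77  0.72] F [ 0.1 -0.   5.1] M [-0.139  0.093  0.101] w 31.3
```

View pics/side12c.png

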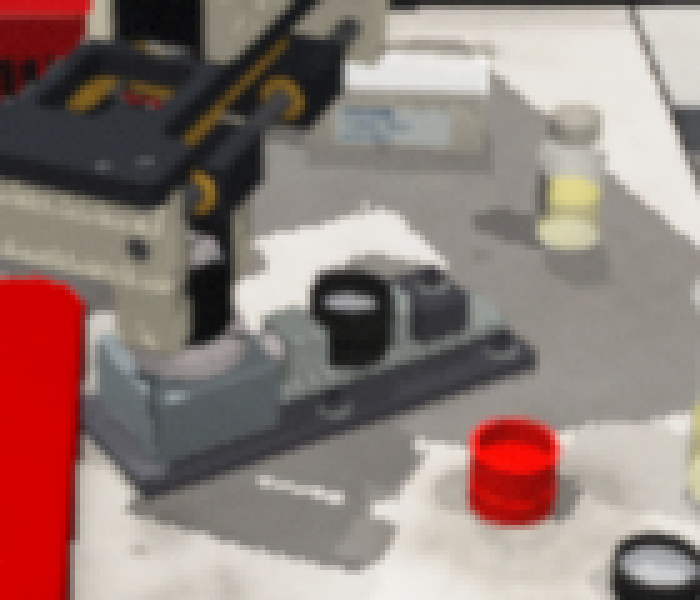

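```bash
python3 -m creep '[0,0,0,2,0,0,25, 0,0,0,4,0,0,25, 0,0,0,6,0,0,25, 0,0,0,8,0,0,25, 0,0,0,10,0,0,25]' >/dev/null; python3 m.py
python3 -m creep '[0,0,0,2,0,0,25, 0,0,0,4,0,0,25, 0,0,0,6,0,0,25, 0,0,0,8,0,0,25, 0,0,0,8,0,0,25]' >/dev/null; python3 m.py
python3 - <<'E'
from h import *
p=imaging.snapshot('side'); save(p,'side13')
cv2.imwrite('pics/side13c.png',cv2.resize(p['pixels'][170:290,220:360],None,fx=5,fy=5,interpolation=3))
E
```

```text
t 25.85 pos [ 0.5128 -0.2603  0.0512] head -155.73 x_axis [ 0.002 -0.001 -1.   ] shift [0. 0. 0.] turn 0 q [-0.13  0.37 -0.43  0.   -0.77  0.55] F [-1.3 -0.2  5.8] M [-0.041  0.117  0.142] w 31.5
t 26.35 pos [ 0.5128 -0.2603  0.0512] head -163.73 x_axis [ 0.002 -0.001 -1.   ] shift [0. 0. 0.] turn 0 q [-0.13  0.37 -0.43  0.   -0.77  0.41] F [-1.  -0.7  6. ] M [-0.102  0.099 -0.037] w 31.3
```

View pics/side13c.png

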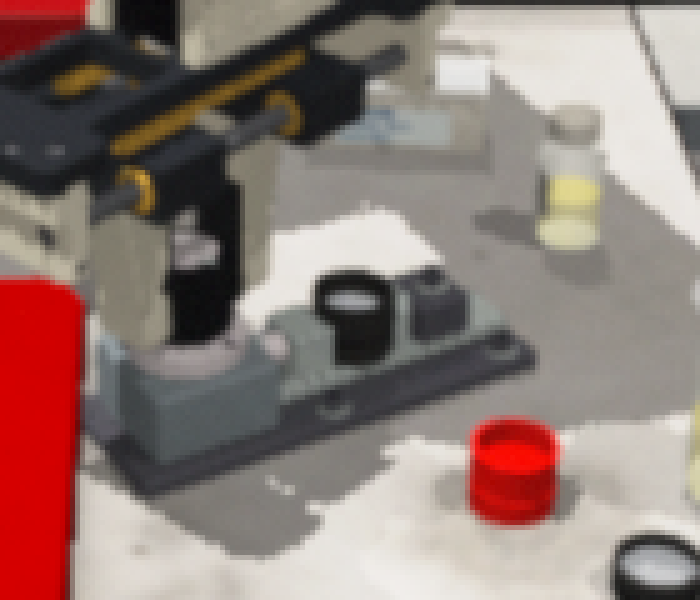

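```bash
for i in 1; do python3 -m creep '[0,0,0,1,0,0,25, 0,0,0,2,0,0,25, 0,0,0,3,0,0,25, 0,0,0,4,0,0,25, 0,0,0,5,0,0,25]' >/dev/null; python3 m.py; done
python3 -m creep '[0,0,0,1,0,0,25, 0,0,0,2,0,0,25, 0,0,0,3,0,0,25, 0,0,0,4,0,0,25, 0,0,0,5,0,0,25]' >/dev/null; python3 m.py
```

```text
t 26.9 pos [ 0.5129 -0.2603  0.0512] head -168.69 x_axis [ 0.002 -0.001 -1.   ] shift [0. 0. 0.] turn 0 q [-0.13  0.37 -0.43  0.   -0.77  0.33] F [ 0.9 -0.6  5.1] M [-0.089  0.097  0.151] w 31.6
t 27.4 pos [ 0.5129 -0.2602  0.0512] head -173.69 x_axis [ 0.002 -0.001 -1.   ] shift [0. 0. 0.] turn 0 q [-0.13  0.37 -0.43  0.   -0.77  0.24] F [-0.4  0.3  6.4] M [-0.082  0.069  0.165] w 31.3
```

```bash
python3 -m creep '[0,0,0,1,0,0,25, 0,0,0,2,0,0,25, 0,0,0,3,0,0,25, 0,0,0,4,0,0,25, 0,0,0,5,0,0,25]' >/dev/null; python3 m.py
```

```text
t 27.9 pos [ 0.5129 -0.2602  0.0512] head -178.68 x_axis [ 0.002 -0.001 -1.   ] shift [0. 0. 0.] turn 0 q [-0.13  0.37 -0.43  0.   -0.77  0.15] F [-0.9 -1.6  5.2] M [-0.004  0.026  0.191] w 31.3
```

```bash
python3 -m creep '[0,0,0,0.8,0,0,25, 0,0,0,1.6,0,0,25, 0,0,0,2.4,0,0,25, 0,0,0,3.2,0,0,25, 0,0,0,4,0,0,25]' >/dev/null; python3 m.py
```

```text
t 28.4 pos [ 0.5129 -0.2602  0.0512] head 177.33 x_axis [ 0.002 -0.001 -1.   ] shift [0. 0. 0.] turn 0 q [-0.13  0.37 -0.43  0.   -0.77  0.08] F [-0.  -0.7  5.4] M [-0.003  0.009  0.203] w 31.1
```

```bash
python3 -m creep '[0,0,0,0.6,0,0,25, 0,0,0,1.2,0,0,25, 0,0,0,1.8,0,0,25, 0,0,0,2.4,0,0,25, 0,0,0,3,0,0,25]' >/dev/null; python3 m.py
python3 - <<'E'
from h import *
p=imaging.snapshot('side'); save(p,'side14')
cv2.imwrite('pics/side14c.png',cv2.resize(p['pixels'][170:290,220:360],None,fx=5,fy=5,interpolation=3))
E
```

```text
t 28.9 pos [ 0.5128 -0.2602  0.0512] head 174.31 x_axis [ 0.002 -0.001 -1.   ] shift [0. 0. 0.] turn 0 q [-0.13  0.37 -0.43  0.   -0.77  0.03] F [-0.8 -0.4  5.9] M [-0.157  0.103 -0.083] w 31.3
```

View pics/side14c.png

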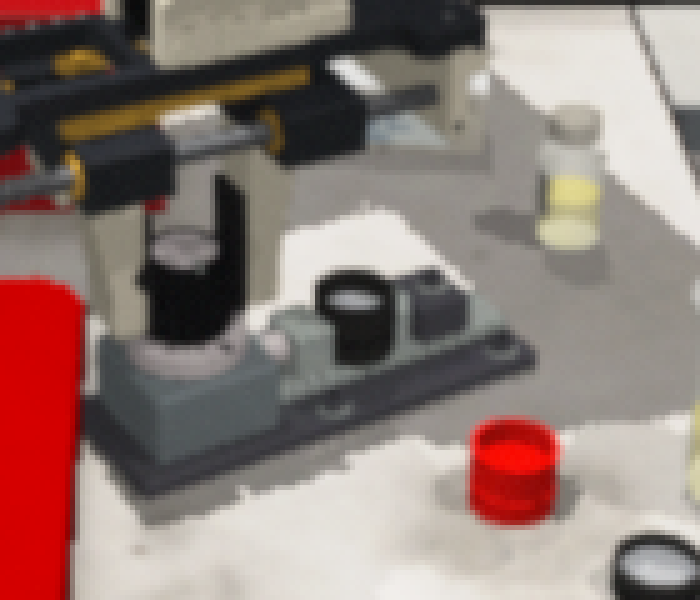

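Torque fell at 72° (0.142 → −0.037) and again at 95° (0.203 → −0.083). The jaw and collar rib look unchanged between those two pictures, so that may be two clicks already. I'll stop turning, let go and check.

```bash
python3 -m creep '[0,0,0,0,0,0,36, 0,0,0,0,0,0,45, 0,0,0,0,0,0,55, 0,0,0,0,0,0,60, 0,0,0,0,0,0,60]' >/dev/null
python3 -m creep '[-10,0,0,0,0,0,60, -40,0,0,0,0,0,60, -80,0,0,0,0,0,60, -125,0,0,0,0,0,60, -170,0,0,0,0,0,60]'; python3 m.py
```

```text
clock: 29.95
tool_pos: [0.5117, -0.26, 0.2229]
eef_rot: [0.524, -0.474, 0.524, 0.474]
contact_force: [1.4, -0.9, -0.1]
grip_width: 0.0597
t 29.95 pos [ 0.5117 -0.26    0.2229] head 174.25 x_axis [ 0. -0. -1.] shift [0. 0. 0.] turn 0 q [-0.13  0.2  -0.22  0.   -1.15  0.03] F [ 1.4 -0.9 -0.1] M [-0.015 -0.27   0.024] w 59.7
```

```bash
python3 -m creep '[-40,0,0,0,0,0,60, -75,10,15,0,0,0,60, -80,25,60,0,0,0,60, -80,40,105,0,0,0,60, -80,50,150,0,0,0,60]' >/dev/null
python3 -m creep '[0,5,48,0,0,0,60, 0,10,96,0,0,0,60, 0,10,130,0,0,0,60, 0,10,150,0,0,0,60, 0,10,150,0,0,0,60]'
python3 - <<'E'
from h import *
p=imaging.snapshot('top'); save(p,'top15')
cv2.imwrite('pics/top15c.png',cv2.resize(p['pixels'][175:265,255:325],None,fx=6.5,fy=6.5,interpolation=3))
s=imaging.snapshot('side'); save(s,'side15')
cv2.imwrite('pics/side15c.png',cv2.resize(s['pixels'][200:280,230:345],None,fx=6.5,fy=6.5,interpolation=3))
for P in(p,s):
  for q,z in(('knob_mark',.076),('collar_mark',.045),('tall_tube',.039),('short_tube',.013),('vial',.057)):
    print(q,[(np.round(r['uv'],1).tolist(),round(r['score'],2)) for r in imaging.recognise(P,q)])
E
```

```text
clock: 30.95
tool_pos: [0.4826, 0.0466, 0.3011]
eef_rot: [0.524, -0.475, 0.523, 0.475]
contact_force: [-0.9, 0.1, -0.1]
grip_width: 0.0601
knob_mark [([283.2, 241.5], 0.68)]
collar_mark [([356.5, 205.7], 0.54)]
tall_tube [([286.0, 213.1], 0.48), ([324.2, 208.5], 0.45)]
short_tube [([354.1, 206.7], 0.64)]
vial [([269.0, 156.1], 0.48), ([285.7, 242.0], 0.47)]
knob_mark [([257.3, 226.2], 0.89)]
collar_mark [([257.1, 232.1], 0.64)]
tall_tube [([322.4, 264.6], 0.86), ([293.1, 233.9], 0.75)]
short_tube [([350.6, 286.1], 0.66)]
vial [([334.5, 207.0], 0.8), ([299.2, 189.8], 0.41)]
```

View pics/top15c.png

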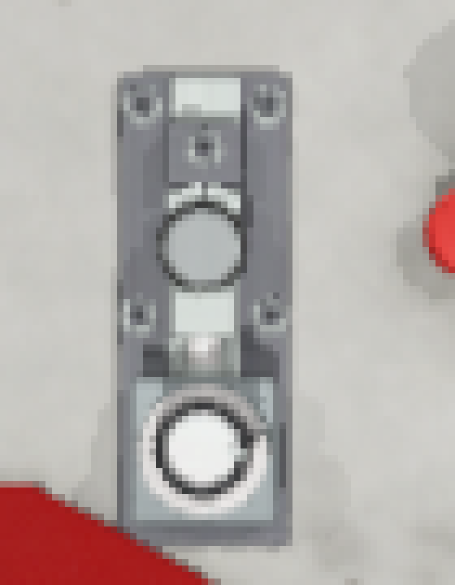

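View pics/side15c.png

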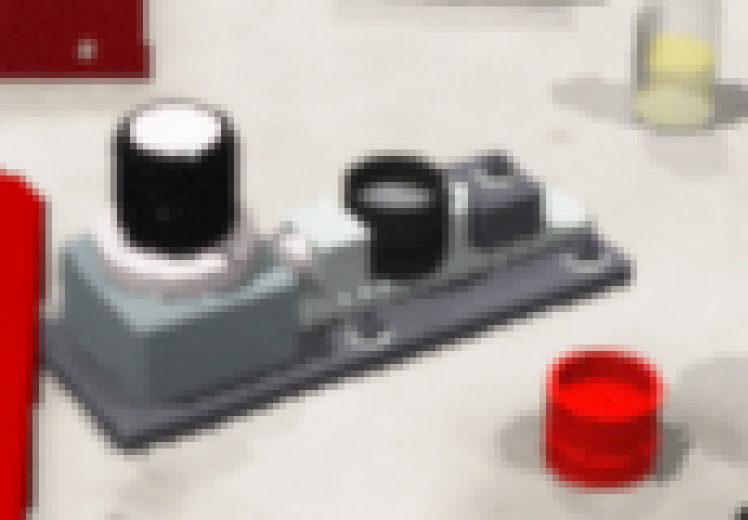

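Run:
```python
import cv2,numpy as np
L=[]
for n in('top0','top10','top15'):
    a=cv2.imread(f'pics/{n}.png')[198:256,268:304]; L.append(cv2.resize(a,None,fx=7,fy=7,interpolation=cv2.INTER_CUBIC))
cv2.imwrite('pics/cmp.png',np.hstack(L))
L=[]
for n in('side0','side15'):
    a=cv2.imread(f'pics/{n}.png')[210:260,240:310]; L.append(cv2.resize(a,None,fx=5.6,fy=8,interpolation=cv2.INTER_CUBIC))
cv2.imwrite('pics/cmps.png',np.hstack(L))
```

```text
(no output)
```

View pics/cmp.png

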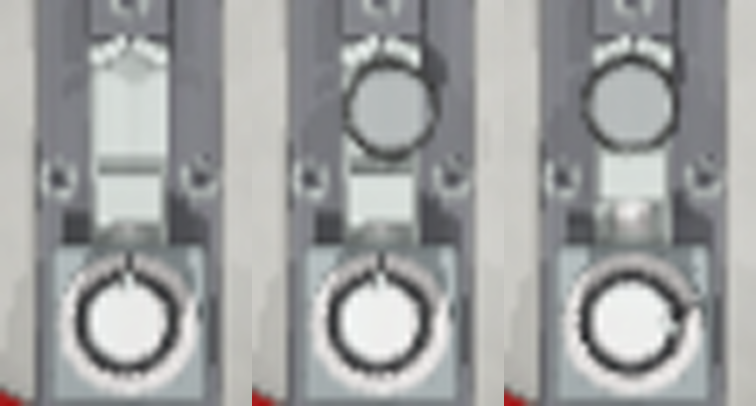

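View pics/cmps.png

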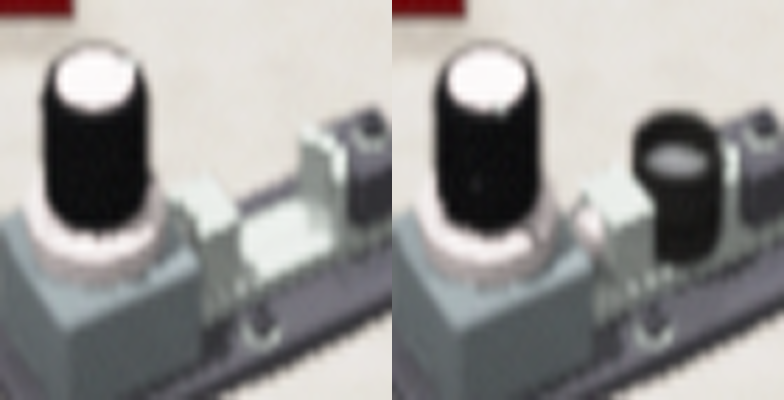

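Run:
```python
from h import *
p=imaging.snapshot('top')
g={n:cv2.cvtColor(cv2.imread(f'pics/{n}.png'),cv2.COLOR_BGR2GRAY).astype(int) for n in('top0','top10','top15')}
print('col 281 / 286 / 291 rows 196..236')
for c in (281,286,290):
  for n in g: print(c,n,g[n][198:238,c].tolist())
K=np.array([.5127,-.2623]);c,s=np.cos(-.0316),np.sin(-.0316)
for lab,x in(('seat .0731',.0731),):
    for dx in(-.004,-.002,0):
        X=K+[c*(x+dx),s*(x+dx)]; a=np.linspace(0,6.28,100)
        uv=proj(p,np.c_[X[0]+.015*np.cos(a),X[1]+.015*np.sin(a),0*a+.039]); print(dx,uv.min(0).round(1),uv.max(0).round(1))
```

```text
col 281 / 286 / 291 rows 196..236
281 top0 [130, 130, 129, 130, 132, 95, 148, 209, 211, 162, 171, 184, 186, 185, 185, 185, 186, 186, 187, 186, 187, 188, 182, 185, 185, 183, 166, 159, 159, 159, 154, 146, 127, 120, 105, 112, 123, 146, 169, 169]
281 top10 [134, 135, 134, 135, 135, 98, 152, 213, 215, 166, 166, 177, 151, 100, 88, 92, 85, 108, 97, 153, 176, 180, 174, 177, 178, 180, 168, 163, 163, 163, 160, 151, 131, 124, 107, 116, 127, 150, 172, 172]
281 top15 [133, 134, 133, 135, 135, 98, 152, 213, 208, 137, 65, 118, 166, 178, 178, 178, 179, 156, 114, 68, 118, 149, 154, 159, 162, 161, 161, 162, 145, 177, 178, 143, 125, 123, 108, 115, 128, 149, 171, 156]
286 top0 [101, 141, 145, 134, 131, 108, 153, 168, 182, 186, 187, 194, 210, 214, 214, 214, 215, 214, 215, 214, 214, 214, 180, 158, 137, 203, 216, 216, 215, 215, 215, 183, 170, 162, 139, 120, 93, 85, 96, 196]
286 top10 [105, 145, 149, 138, 135, 111, 147, 129, 99, 82, 151, 181, 185, 186, 186, 186, 185, 185, 185, 186, 171, 113, 88, 146, 129, 206, 220, 220, 220, 219, 219, 187, 173, 166, 143, 125, 97, 88, 98, 200]
286 top15 [104, 145, 149, 137, 
[... 200 characters left out ...]
9, 129, 131, 89, 160, 208, 223, 179, 202, 216, 216, 216, 216, 216, 216, 216, 217, 216, 216, 216, 183, 161, 144, 199, 211, 210, 209, 209, 210, 181, 137, 126, 118, 117, 133, 165, 175, 145]
290 top10 [135, 135, 134, 134, 135, 92, 164, 213, 188, 112, 115, 172, 186, 186, 186, 186, 186, 186, 186, 183, 151, 96, 118, 145, 140, 203, 215, 215, 214, 213, 214, 185, 140, 130, 122, 122, 137, 169, 179, 149]
290 top15 [135, 134, 133, 133, 134, 92, 164, 212, 208, 143, 76, 149, 175, 182, 186, 186, 184, 180, 149, 94, 94, 169, 205, 214, 213, 213, 213, 214, 180, 152, 152, 153, 153, 140, 122, 121, 118, 164, 178, 146]
-0.004 [279.4 205.5] [293. 219.]
-0.002 [279.4 204.6] [293.  218.1]
0 [279.4 203.7] [293.  217.2]
```

Run:
```python
import cv2,numpy as np
L=[]
for n in('top0','top15'):
    a=cv2.imread(f'pics/{n}.png')[228:256,270:302]; L.append(cv2.resize(a,None,fx=12,fy=12,interpolation=cv2.INTER_NEAREST))
cv2.imwrite('pics/kn.png',np.hstack(L))
a=cv2.imread('pics/top15.png')[190:230,268:304];b=cv2.imread('pics/top0.png')[190:230,268:304]
cv2.imwrite('pics/vv.png',cv2.resize(np.hstack([b,a]),None,fx=11,fy=11,interpolation=cv2.INTER_CUBIC))
```

```text
(no output)
```

View pics/kn.png

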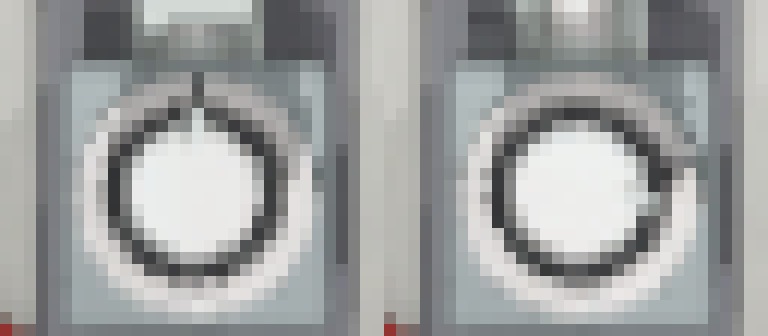

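View pics/vv.png

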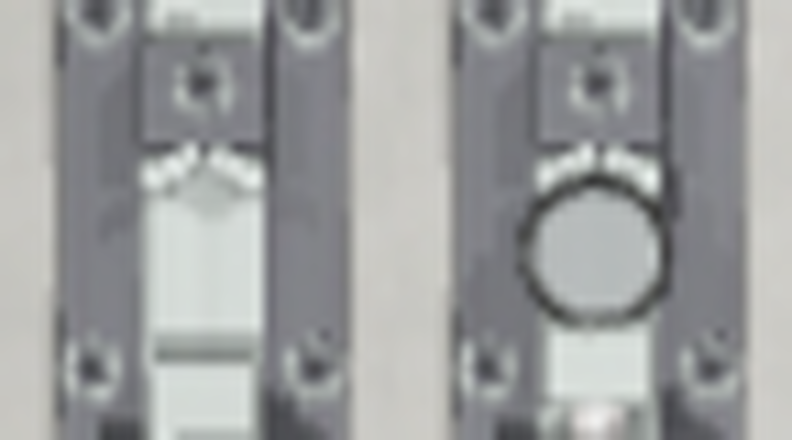

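Run:
```python
from h import *
p=imaging.snapshot('top')
t=onplane(p,(286.1,212.2),.039); print('tube',t)
for z in(.014,.032):
  for u in((281,206.6),(290,206.6)):
    v=onplane(p,u,z); c,s=np.cos(-.0316),np.sin(-.0316); d=v-onplane(p,(284.9,206.6),z); lat=abs(-s*d[0]+c*d[1]); print(z,u,v.round(4),'lat',lat.round(4),'seat x',(v[0]+lat/np.tan(np.pi/3)-.0173).round(4))
rs=imaging.outline_of(p,'tall_tube')
for r in rs:
    if np.hypot(*(np.array(r['uv'])-(286,212)))<8: print(r['mask'].sum(),fit([(p,r['mask'].astype(float))],TUBE,(.58,-.264),False,.014))
s_=imaging.snapshot('side')
for r in imaging.outline_of(s_,'tall_tube'):
    if np.hypot(*(np.array(r['uv'])-(292,234)))<8: print('side',r['mask'].sum(),fit([(s_,r['mask'].astype(float))],TUBE,(.58,-.27),False,.014))
a=s_['pixels'][212:252,270:320]; cv2.imwrite('pics/sv.png',cv2.resize(a,None,fx=14,fy=14,interpolation=3))
```

```text
tube [ 0.58191883 -0.26421154  0.039     ]
0.014 (281, 206.6) [ 0.5971 -0.2529  0.014 ] lat 0.0088 seat x 0.5849
0.014 (290, 206.6) [ 0.5965 -0.2733  0.014 ] lat 0.0115 seat x 0.5859
0.032 (281, 206.6) [ 0.5953 -0.2532  0.032 ] lat 0.0087 seat x 0.5831
0.032 (290, 206.6) [ 0.5947 -0.2732  0.032 ] lat 0.0113 seat x 0.584
138 (array([ 583.42, -262.21]), np.float64(0.153))
side 235 (array([ 580.74, -267.59]), np.float64(0.319))
```

View pics/sv.png

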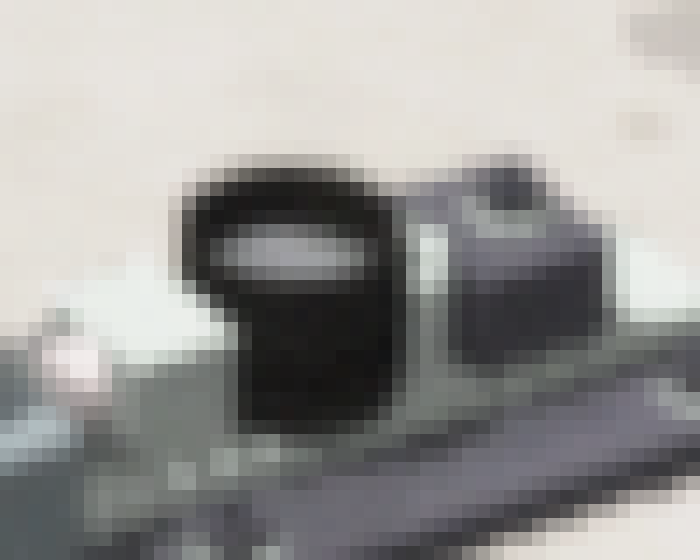

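```bash
python3 -c "
from h import *
o=readout.get_obs(); print(o['clock'],o['tool_pos'],o['grip_width'])
job_done()"
```

```text
31.8 [0.48260155 0.04444247 0.30035717] 0.06009966529161476
the job is handed in; nothing more can be done
```

The tall black tube is standing on the vise bed, clamped between the jaws. I handed the job in at 31.8 s with the gripper open and clear of everything.

- **Placing:** The first set-down left the tube about 3 mm off the vise axis, as the top view and the knob grip both showed. I regripped it, centred it and let go before touching the knob.
- **Turning:** I turned the knob about 94° clockwise in one grasp. The torque was about 0.13 N m turning freely, rose to 0.20, then fell to −0.08 while still turning. I took that as the click, stopped and let go.
- **Slip check:** The jaw moved about 6.9 mm, which means the collar turned about 65°. The slip is therefore about 30°, or one click, and the two ribs in the top view agree at about 28°.
- **Doubtful points:**
    - An earlier low torque reading at 72° was taken with the knob standing still. I put it down to standstill rather than a click, but I can't fully rule out a second one.
    - In the top view the tube reads about 1–4 mm short of where I estimated the seat, and the camera calibration is only good to about 2 mm. In the side view it is up against the V with no visible gap.
- **Bystanders:** The short tube and the vial were found within 3 pixels of where they started. I did not re-check the slide box. I never reached for any of the three, or for the red look-alike.

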